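# Seat the domed indexing table in its dished base and lock it with the taper pin

## Robot

A 6-joint arm with a two-finger parallel gripper is mounted at the origin on a cart in front of the work surface, level with it; the furniture and walls round the work are solid. World frame = base frame: x ahead of the robot, y to its left, z up, the work surface at z = 0. Lengths are in m, angles in rad, forces in N, time in s.
With the tool pointing down it reaches from about 0.3 to 0.775 m from the base axis. Payload 14.6 kg.
Tool frame: the origin (TCP) lies where the fingers leave the gripper's body, on its centre line; the fingertips stand 97 mm ahead of it and the grasp point (between the pads) lies 78 mm ahead of it (ctrl.finger_overhang is the distance from the TCP to the fingertips, in m); z points along the fingers, y is the direction in which the jaws open and shut (so a half turn about z gives the same grasp; the last joint's range is limited). The gripper opens to 94 mm and grips with 3 to 60 N. Pads are 16 mm wide; open, the fingers measure 119 mm over their backs; the gripper's body (75 mm by 177 mm) begins 78 mm behind the grasp point.
Start: joints at [1.198, 0.3, 1.521, -0, 1.321, -0.067], TCP at [0.166, 0.524, 0.303] pointing down, gripper open.
Joint ranges: [-3.03, 3.03], [-0.79, 2.21], [0.23, 2.52], [-1.04, 4.18], [0, 3.07], [-2.55, 2.55]. Speed limits (rad/s): [2.22, 2.22, 2.57, 3.14, 3.14, 3.14].

## Interface

Orientations are given as [roll, pitch, yaw] about the fixed x, y, z axes, in that order (R = Rz(yaw) Ry(pitch) Rx(roll)).
In Python, from station import ctrl, imaging, hand_in gives the robot as it stands.
- The arm moves only by the shell command python3 -m pendant 'ROWS' [FORCE]. ROWS is JSON, a list of rows, each a list of 7 numbers: the shift along the tool's x, y, z normalised to -1 to 1, where 1 is 120 mm, then the turn, a rotation vector about the tool's x, y, z normalised to -1 to 1, where 1 is 30 degrees, then the closure, from -1 (fully open) to 1 (shut). A call has 1 to 10 rows; each row shifts and turns the commanded pose from where the row before left it, along the tool's axes as they then stand; what a row does not reach is not made up. A row lasts 1/12 s, in which the tool goes at most 41.7 mm and 7.16 degrees, less where a joint would pass 70% of its speed; a pose out of reach is approached as far as the arm can. A call with a number of a shift or a turn outside -1 to 1 is refused whole. A call with a gripper value outside its range is refused whole. The fingers move at their own pace and stop on an object; FORCE is the grip in N (left out, the last holds). Time passes only in rows, so rows that do not move let the fingers close. It gives the time, the measured TCP pose, the force and the opening at its end, in the units of the state.
- ctrl.get_obs(): the state, without advancing time (a new reading comes with each control period).
- imaging.camera(name): name is "scene" or "side" or "wrist"; returns a dict with "image" (400x640x3 uint8, red, green, blue), "mtx" (3x3 intrinsics, pixels), "rvec" (rotation vector, rad) and "tvec" (3), from world to camera coordinates, as OpenCV has them. Camera axes: x right, y down, z forward; pixel columns grow to the right and rows downward; lengths in m; the calibration is good to about 2 mm. A picture is of the moment at which its call begins. There is no depth.
- hand_in(): hands the job in, once; it reports no verdict.
The state is a dict: "time_s": time; "qpos": joint angles; "joint_vel": joint speeds; "tau": joint torques, N m; "ee_pos": TCP position; "eef_rot": TCP orientation; "force": force on the tool from outside, world axes, zero at the start; "moment": the same for the moment, N m; "grip_width": finger opening in m.
Only numpy, scipy, OpenCV 4.12 (cv2) and the standard library are available. Lean on these libraries where they do the work, as an engineer would, in place of code of your own. Each camera call takes 0.05 s, during which the arm holds its last target.

## Task

The round indexing table is standing on its domed boss beside the dished seat of its base. Slide it across, without lifting it off the base, until the dome drops fully home in the dish, then turn it so that the hole in its ear comes over the hole in the base's lug. Take the red-headed taper pin from the wooden block and push it down through both holes until its head rests on the ear; leave the other things on the bench where they are.

Things in the scene. Friction and masses are not known exactly. Their poses are not given: they have to be found in the camera images.
- fixture_base: Fixed base: slab 34 mm high, grey-green sides, ground steel top, oiled and slippery (friction 0.2). Origin: on the axis of its dished seat, at bench level. In its frame the slab reaches x -100 to +78, y -74 to +70 mm. The dish is a cone 77 mm across at the top, 19 mm deep. A round lug, 52 mm across, 33 mm high, with a vertical through hole, projects on its +y.
- seat (a point): Point on the axis of the dish, 17 mm below the slab's top: the lowest point of the table's dome (round_table) comes here when it is fully seated.
- lug_hole (a point): Centre of the mouth of the lug's through hole, 16.5 mm in diameter with a small chamfer, in the lug's top face (z = 33 mm), 84 mm from the seat axis towards the base's +y.
- round_table: Loose metal disc, 0.9 kg, 130 mm across, 14 mm thick; below it a dome 68 mm across, 18 mm deep; on top a hub (60 mm across, 6 mm high) and, 55 mm out on its -y, a black turning post (17 mm across, 32 mm high). Origin: lowest point of the dome; z up. It starts upright on the dome's flat tip (16 mm) on the slab's top, 50 to 65 mm from the seat on the base's -x side; it slides and tips easily.
- ear_hole (a point): Centre, at the underside, of the brass-bushed 16.5 mm vertical hole in the table's ear (a 40 mm eye, 14 mm thick like the disc, projecting on the table's +y; hole 84 mm from the axis). With the table seated, the disc clears the slab by 1 mm, the table turns freely about the seat, and the ear's top is at z = 49 mm, its underside 2 mm above the lug.
- index_pin: Loose taper pin, 86 mm long, 0.12 kg. Origin: on the axis at the underside of its head; z up. Red head 24 to 26 mm across, 40 mm high. Below: parallel shank 14.5 mm thick for 22 mm, then a nose tapering to 6 mm over 24 mm. It starts upright in the hole of the block, origin at the block's top (z = 52 mm). Fully in, its origin is at the ear's top, 14 mm above ear_hole.
- pin_block: Fixed dark hardwood block 60 x 100 x 52 mm (x, y, z) with a vertical 16.5 mm hole 24 mm from its middle along its -y, in which the pin stands. Origin: centre of its underside.
- coffee_mug: Bystander: cream mug, 82 mm across, 94 mm high, behind the work. Origin at its underside.
- oil_can: Bystander: green oil can with a long thin spout, 191 mm high, behind the work. Origin at its underside.
- brass_block: Bystander: sawn brass block 32 x 75 x 25 mm lying near the pin block. Origin at the centre of its underside.

How it is judged:
By the outcome, as a careful person would: the job done as asked, in the order asked, and still so for the second after the job is handed in, with the robot touching nothing.
It also fails if it takes over 72 s, if anything falls off the work surface, if the arm or the gripper's body presses on something with over 40 N, if the wrist force passes 120 N, or if a joint passes its speed limit or range.

## Working session

There is one attempt and no reset: what is moved stays moved. The work goes in short steps, Python scripts to look and compute and a shell command to move; the robot and the scene stay as the last step left them, time stands still between calls to the robot, and variables do not carry over. Pictures are saved under pics/ and viewed, and the job is handed in when it is done.

```bash
ls; mkdir -p pics; python3 - <<'E'
from station import ctrl, imaging
import cv2
print(ctrl.get_obs())
for n in ("scene","side","wrist"):
    c=imaging.camera(n); cv2.imwrite(f"pics/{n}0.png",c["image"][:,:,::-1]); print(n,c["mtx"],c["rvec"],c["tvec"])
E
```

```text
pics
{'time_s': 0.0, 'qpos': array([ 1.19841645e+00,  3.00438156e-01,  1.52160796e+00,  1.36113378e-05,
        1.32070916e+00, -6.66101832e-02]), 'joint_vel': array([ 0.00121471, -0.00123576, -0.00097307, -0.00036235,  0.00063485,
        0.00123058]), 'tau': array([-3.23398643e-03, -5.31807268e+01, -3.52729905e+01,  7.07159517e-02,
        2.44596071e-02, -1.13248911e-04]), 'ee_pos': array([0.16551132, 0.52433403, 0.30209297]), 'eef_rot': array([-3.14043349e+00, -9.05398504e-05,  2.83581953e+00]), 'force': array([-0.44157014, -0.02451694, -0.10416575]), 'moment': array([ 0.02847469, -0.02375549,  0.01068923]), 'grip_width': 0.0941166475967256}
scene [[382.22778687   0.         321.60049189]
 [  0.         382.22778687 204.42490482]
 [  0.           0.           1.        ]] [ 2.02745042 -0.6787958   0.38375988] [-0.48847652  0.2273472   0.84677354]
side [[381.62680511   0.         321.23387187]
 [  0.         381.62680511 194.85279505]
 [  0.           0.           1.        ]] [ 2.47794689e-04  2.73345592e+00 -1.51587106e+00] [0.58522391 0.06520849 1.22173505]
wrist [[300.40567054   0.         320.35005338]
 [  0.         300.40567054 198.34620268]
 [  0.           0.           1.        ]] [-2.36652047 -1.73385731 -0.21382903] [-0.54987625 -0.02414031  0.3906139 ]
```

View pics/scene0.png

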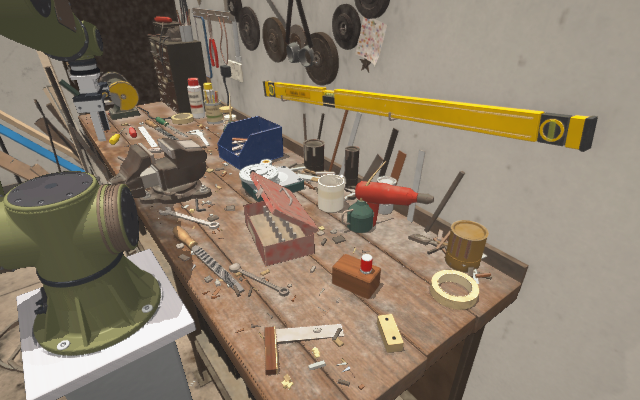

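View pics/side0.png

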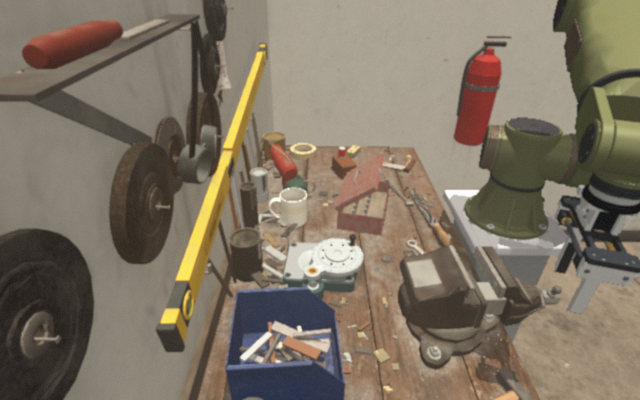

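View pics/wrist0.png

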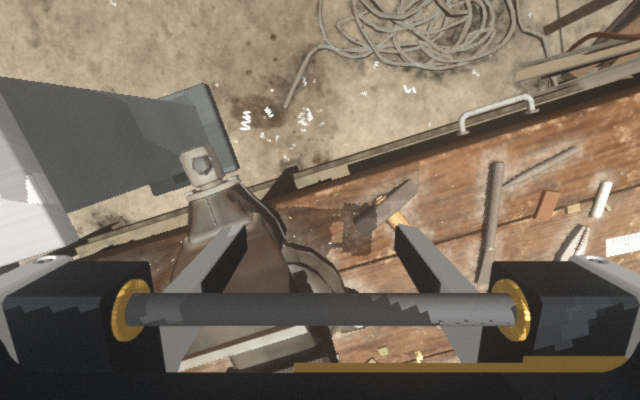

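The side view shows the table near (338,257) with its post at (351,240), and the base behind and left of it. The scene view shows the pin head at (366,263). I'll zoom in on both.

```bash
cat > h.py <<'E'
import numpy as np, cv2
from station import ctrl, imaging
def cam(n):
    c=imaging.camera(n); c["R"]=cv2.Rodrigues(np.array(c["rvec"],float))[0]; c["t"]=np.array(c["tvec"],float).ravel(); return c
def ray(c,u,v):
    d=c["R"].T@(np.linalg.inv(c["mtx"])@np.array([u,v,1.])); return -c["R"].T@c["t"], d/np.linalg.norm(d)
def onz(c,u,v,z):
    o,d=ray(c,u,v); return o+d*(z-o[2])/d[2]
def proj(c,p):
    q=c["mtx"]@(c["R"]@np.asarray(p,float)+c["t"]); return q[:2]/q[2]
def crop(c,x0,y0,w,h,s,name):
    im=c["image"][y0:y0+h,x0:x0+w,::-1]
    cv2.imwrite("pics/"+name,cv2.resize(im,None,fx=s,fy=s,interpolation=cv2.INTER_CUBIC))
def tri(c1,p1,c2,p2):
    o1,d1=ray(c1,*p1);o2,d2=ray(c2,*p2)
    A=np.stack([d1,-d2],1);s=np.linalg.lstsq(A,o2-o1,rcond=None)[0]
    a=o1+s[0]*d1;b=o2+s[1]*d2
    return (a+b)/2,np.linalg.norm(a-b)
E
python3 - <<'E'
from h import *
c=cam("side"); crop(c,270,220,110,80,7,"sidez.png"); print(-c["R"].T@c["t"])
crop(c,280,135,150,110,5,"sidez2.png")
c=cam("scene"); crop(c,230,150,200,150,4,"scenez.png"); print(-c["R"].T@c["t"])
E
```

```text
[0.60277886 0.9971297  0.69409345]
[ 0.02382243 -0.77881159  0.63261876]
```

View pics/sidez.png

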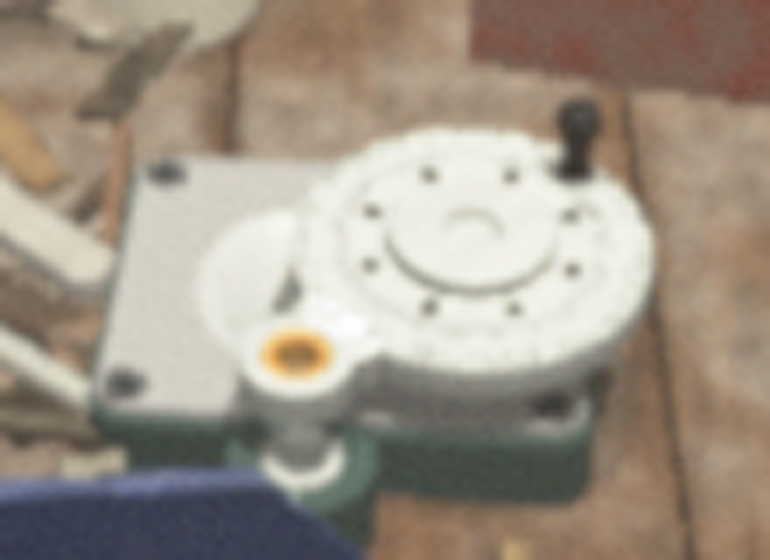

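View pics/scenez.png

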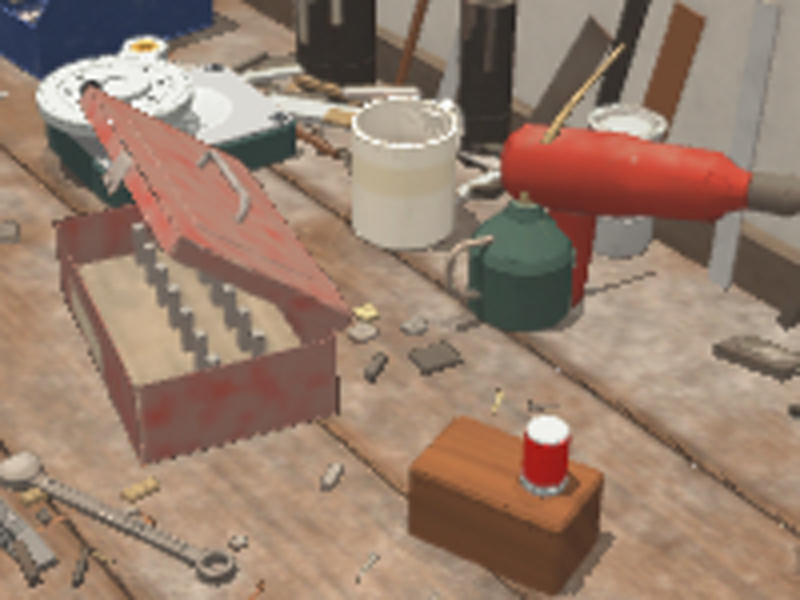

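View pics/sidez2.png

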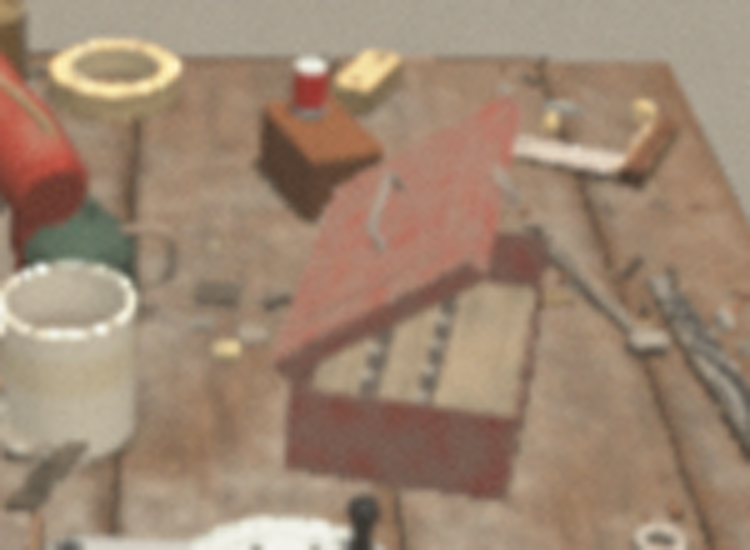

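```bash
python3 - <<'E'
from h import *
np.set_printoptions(precision=4,suppress=True)
c=cam("side"); s=cam("scene")
f=lambda u,v,z:onz(c,270+u/7,220+v/7,z)
g=lambda u,v,z:onz(s,230+u/4,150+v/4,z)
print("disc",f(475,250,.066),"left",f(300,250,.066),"right",f(655,250,.066))
print("post",f(578,108,.098),"ear",f(297,354,.066),"lug",f(303,466,.033))
for p in [(95,410),(595,400),(140,160)]: print("corner",f(*p,.034))
for p in [(168,172),(125,383),(553,405)]: print("bolt",f(*p,.034))
print("scene disc",g(115,90,.066),"ear",g(145,45,.066),"corner +x-y?",g(110,200,.034),g(295,128,.034))
print("pin tri",tri(c,(280+311/5,135+63/5),s,(230+548/4,150+428/4)), "z.092", g(548,428,.092))
print("base of head scene",g(545,485,.052))
for p in [(408,470),(460,420),(602,475),(552,537)]: print("block",g(*p,.052))
print("box lid corner hi", g(90,85,.13), tri(s,(230+85/4,150+85/4),c,(270+508/5*0,220)))
print("box lid tri", tri(s,(230+95/4,150+85/4),c,(280+285/5,135+365/5)), tri(s,(230+350/4,150+325/4),c,(280+510/5,135+100/5)),tri(s,(230+180/4,150+250/4),c,(280+480/5,135+270/5)))
E
```

```text
disc [0.5472 0.2752 0.066 ] left [0.6091 0.2757 0.066 ] right [0.4833 0.2747 0.066 ]
post [0.5094 0.2346 0.098 ] ear [0.6096 0.3284 0.066 ] lug [0.6073 0.3474 0.033 ]
corner [0.6792 0.3224 0.034 ]
corner [0.5061 0.3165 0.034 ]
corner [0.672 0.187 0.034]
bolt [0.6608 0.1941 0.034 ]
bolt [0.6697 0.3092 0.034 ]
bolt [0.5209 0.319  0.034 ]
scene disc [0.546  0.2598 0.066 ] ear [0.6107 0.3225 0.066 ] corner +x-y? [0.479  0.1524 0.034 ] [0.661  0.1644 0.034 ]
pin tri (array([ 0.507 , -0.3053,  0.0907]), np.float64(0.0027628373400402596)) z.092 [ 0.5076 -0.3062  0.092 ]
base of head scene [ 0.507  -0.3079  0.052 ]
block [ 0.4527 -0.2508  0.052 ]
block [ 0.5062 -0.2337  0.052 ]
block [ 0.5391 -0.3213  0.052 ]
block [ 0.481  -0.3417  0.052 ]
box lid corner hi [0.4762 0.161  0.13  ] (array([0.6225, 0.2674, 0.1091]), np.float64(0.20545454818286418))
box lid tri (array([0.5193, 0.1756, 0.1261]), np.float64(0.06128750239779193)) (array([ 0.4066, -0.2038,  0.1284]), np.float64(0.07097887027934258)) (array([ 0.4283, -0.0189,  0.0886]), np.float64(0.025848683358094416))
```

```bash
cat >> h.py <<'E'
from scipy.spatial.transform import Rotation as Ro
def pose():
    o=ctrl.get_obs(); return np.array(o["ee_pos"]),Ro.from_euler("xyz",o["eef_rot"]).as_matrix(),o
def delta(target,yaw=None):
    p,R,o=pose(); d=R.T@(np.asarray(target)-p)
    print("pose",p.round(4),o["eef_rot"].round(3),"F",np.round(o["force"],1),"w",round(o["grip_width"],4),"t",o["time_s"],"q",o["qpos"].round(2))
    print("shift units",(d/.12).round(3))
    if yaw is not None:
        Rt=Ro.from_euler("xyz",[np.pi,0,yaw]).as_matrix()
        r=Ro.from_matrix(R.T@Rt).as_rotvec(); print("turn units",(np.degrees(r)/30).round(3))
E
python3 - <<'E'
from h import *
np.set_printoptions(precision=4,suppress=True)
c=cam("wrist");p,R,o=pose()
print("cam in tool",R.T@(-c["R"].T@c["t"]-p)); print("cam axes in tool\n",(c["R"]@R).T)
delta([.53,.26,.33],1.05)
s=cam("side")
f=lambda u,v:(280+u/5,135+v/5)
sc=cam("scene")
print("oilcan tip", sc and tri(s,f(15,85),sc,(230+622/4,150+45/4)))
E
```

```text
cam in tool [ 0.0719  0.0005 -0.0817]
cam axes in tool
 [[-0.0006 -0.9696 -0.2448]
 [ 1.     -0.0005 -0.0005]
 [ 0.0004 -0.2448  0.9696]]
pose [0.1656 0.5245 0.3026] [-3.141 -0.     2.836] F [ 0.3  0.3 -0.3] w 0.0941 t 0.4 q [ 1.2   0.3   1.52  0.    1.32 -0.07]
shift units [-3.56  -1.187 -0.229]
turn units [-0.     0.     3.411]
oilcan tip (array([ 0.7237, -0.116 ,  0.1785]), np.float64(0.04433603860701475))
```

```bash
python3 -m pendant '[[-0.32,-0.1,-0.05,0,0,0,-1],[-0.32,-0.1,-0.05,0,0,0,-1],[-0.32,-0.1,-0.05,0,0,0,-1],[-0.32,-0.1,-0.05,0,0,0,-1],[-0.32,-0.1,-0.05,0,0,0,-1],[-0.32,-0.1,-0.03,0,0,0,-1],[-0.32,-0.1,0,0,0,0,-1],[-0.32,-0.1,0,0,0,0,-1],[-0.32,-0.1,0,0,0,0,-1],[-0.32,-0.1,0,0,0,0,-1]]'
python3 -m pendant '[[0,0,0,0,0,0.23,-1],[0,0,0,0,0,0.23,-1],[0,0,0,0,0,0.23,-1],[0,0,0,0,0,0.23,-1],[0,0,0,0,0,0.23,-1],[0,0,0,0,0,0.23,-1],[0,0,0,0,0,0.23,-1],[0,0,0,0,0,0.23,-1],[0,0,0,0,0,0.23,-1],[0,0,0,0,0,0.23,-1]]'
python3 -m pendant '[[0,0,0,0,0,0.23,-1],[0,0,0,0,0,0.23,-1],[0,0,0,0,0,0.23,-1],[0,0,0,0,0,0.23,-1],[0,0,0,0,0,0.19,-1],[0,0,0,0,0,0,-1]]'
python3 - <<'E'
from h import *
delta([.53,.26,.33],1.05)
c=cam("wrist");crop(c,0,0,640,400,1.25,"w1.png")
E
```

```text
time_s: 1.33
ee_pos: [0.4971, 0.2929, 0.3364]
eef_rot: [3.141, 0.0, 2.836]
force: [-0.2, 0.4, 0.9]
grip_width: 0.0939
time_s: 2.17
ee_pos: [0.4956, 0.2944, 0.3362]
eef_rot: [-3.142, 0.0, 1.626]
force: [0.7, 0.2, 0.5]
grip_width: 0.0941
time_s: 2.67
ee_pos: [0.4956, 0.2944, 0.3362]
eef_rot: [-3.142, 0.0, 1.046]
force: [-0.0, 0.7, 0.2]
grip_width: 0.0939
pose [0.4956 0.2944 0.3362] [-3.142  0.     1.046] F [-0.   0.7  0.2] w 0.0939 t 2.6667 q [0.47 0.34 1.39 0.   1.41 1.  ]
shift units [-0.105  0.392  0.052]
turn units [-0.     0.    -0.009]
```

View pics/w1.png

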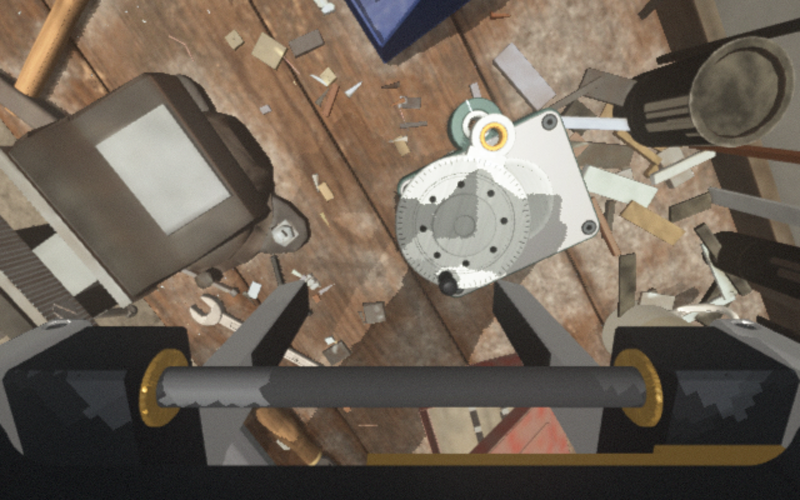

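The wrist view shows the disc centre at about (465,222), the ear bush at (492,136), the lug behind the ear at (475,118), and two slab bolts at (549,122) and (589,228). I'll zoom in to measure.

```bash
python3 - <<'E'
from h import *
c=cam("wrist");crop(c,305,70,190,175,4,"w1z.png")
E
```

```text
(no output)
```

View pics/w1z.png

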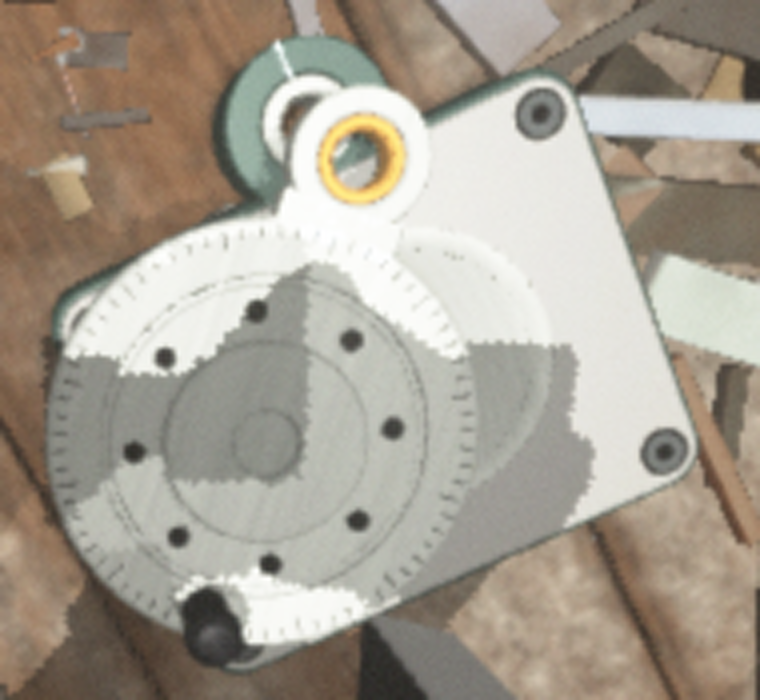

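```bash
python3 - <<'E'
from h import *
np.set_printoptions(precision=4,suppress=True)
c=cam("wrist")
f=lambda u,v,z:onz(c,305+u/4,70+v/4,z)[:2]
H=f(266,443,.072);E=f(361,158,.066);print("hub",H,"ear",E,np.linalg.norm(E-H)*1e3,"ang",np.degrees(np.arctan2(*(E-H)[::-1])))
print("disc edges",f(48,430,.066),f(478,400,.066))
print("post",f(212,638,.098), np.linalg.norm(f(212,638,.098)-H))
for z in(.033,):print("lug",f(298,118,z))
# circle of dish from arc at z=.034
P=np.array([f(u,v,.034) for u,v in[(440,232),(500,258),(540,305),(553,355),(540,410),(510,455),(480,487)]])
A=np.c_[2*P,np.ones(len(P))];s=np.linalg.lstsq(A,(P**2).sum(1),rcond=None)[0];print("dish",s[:2],"r",np.sqrt(s[2]+s[:2]@s[:2]))
# lug circle
P=np.array([f(u,v,.033) for u,v in[(215,130),(225,90),(250,55),(300,37),(350,50),(383,80),(228,170)]])
A=np.c_[2*P,np.ones(len(P))];s=np.linalg.lstsq(A,(P**2).sum(1),rcond=None)[0];print("lugc",s[:2],"r",np.sqrt(s[2]+s[:2]@s[:2]))
e=[f(590,130,.034),f(685,430,.034)];d=e[1]-e[0];print("right edge",e,np.degrees(np.arctan2(d[1],d[0]))+90)
b=[f(300,640,.034),f(650,492,.034)];d=b[1]-b[0];print("bot edge",b,np.degrees(np.arctan2(d[1],d[0])))
print("bolts",f(541,113,.034),f(665,453,.034))
E
```

```text
hub [0.5491 0.2696] ear [0.6099 0.3273] 83.90202355094077 ang 43.47123881479954
disc edges [0.4949 0.3036] [0.6097 0.2486]
post [0.5087 0.234 ] 0.053822335823165576
lug [0.606  0.3446]
dish [0.6023 0.2572] r 0.044209269191919164
lugc [0.6061 0.3414] r 0.026446606915188683
right edge [array([0.6816, 0.2975]), array([0.6712, 0.1967])] -5.9253261799888435
bot edge [array([0.5301, 0.194 ]), array([0.6532, 0.1831])] -5.055509036148809
bolts [0.6706 0.3094] [0.6626 0.1928]
```

```bash
python3 - <<'E'
from h import *
c=cam("wrist")
for u,v,z in[(305,240,.05),(270,170,.15),(180,75,.2),(440,410,.13),(520,355,.13)]: print(onz(c,u/1.25,v/1.25,z).round(3))
delta([.549,.2695,.215],1.047)
E
```

```text
[0.404 0.331 0.05 ]
[0.445 0.392 0.15 ]
[0.447 0.45  0.2  ]
[0.451 0.147 0.13 ]
[0.536 0.161 0.13 ]
pose [0.4956 0.2944 0.3362] [-3.142  0.     1.053] F [ 0.6  1.  -0.3] w 0.0944 t 2.8667 q [ 0.47  0.34  1.39 -0.    1.41  0.99]
shift units [0.04  0.489 1.01 ]
turn units [-0.     0.     0.012]
```

```bash
python3 -m pendant '[[0.01,0.12,0.25,0,0,0,-1],[0.01,0.12,0.25,0,0,0,-1],[0.01,0.12,0.25,0,0,0,-1],[0.01,0.13,0.26,0,0,0,-1],[0,0,0,0,0,0,-1],[0,0,0,0,0,0,-1]]' 3
python3 - <<'E'
from h import *
delta([.549,.2695,.166],1.047)
c=cam("wrist");crop(c,150,0,400,400,1.5,"w2.png")
E
```

```text
time_s: 3.37
ee_pos: [0.5489, 0.269, 0.214]
eef_rot: [-3.14, 0.002, 1.051]
force: [-0.8, 0.1, 1.3]
grip_width: 0.0941
pose [0.5489 0.269  0.214 ] [-3.140e+00  2.000e-03  1.051e+00] F [-0.8  0.1  1.3] w 0.0941 t 3.3667 q [0.4  0.52 1.43 0.   1.2  0.92]
shift units [ 0.005 -0.001  0.4  ]
turn units [-0.003  0.004  0.008]
```

View pics/w2.png

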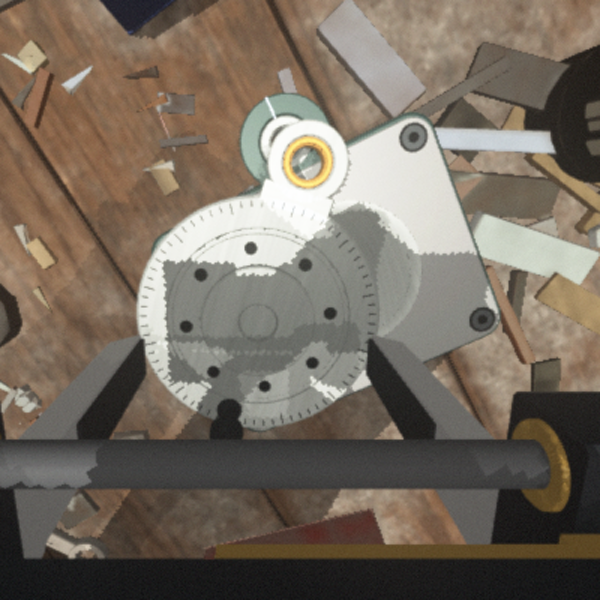

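The jaws are centred over the hub at (258,321). I'll descend and close lightly on the hub.

```bash
python3 -m pendant '[[0,0,0.13,0,0,0,-1],[0,0,0.13,0,0,0,-1],[0,0,0.1,0,0,0,-1],[0,0,0.03,0,0,0,-1],[0,0,0,0,0,0,-1]]' 3
python3 -m pendant '[[0,0,0,0,0,0,0.1],[0,0,0,0,0,0,0.25],[0,0,0,0,0,0,0.3],[0,0,0,0,0,0,0.3],[0,0,0,0,0,0,0.4],[0,0,0,0,0,0,0.4],[0,0,0,0,0,0,0.5],[0,0,0,0,0,0,0.5]]' 3
python3 - <<'E'
from h import *
delta([.549,.2695,.166],1.047)
c=cam("wrist");crop(c,150,0,400,400,1.5,"w3.png")
c=cam("side"); crop(c,270,200,110,90,7,"s3.png")
E
```

```text
time_s: 3.83
ee_pos: [0.5488, 0.2697, 0.1687]
eef_rot: [3.142, -0.0, 1.051]
force: [-0.3, -0.2, -0.5]
grip_width: 0.094
time_s: 4.5
ee_pos: [0.5492, 0.2693, 0.1684]
eef_rot: [3.141, -0.0, 1.05]
force: [0.6, -0.3, 2.1]
grip_width: 0.0594
pose [0.5492 0.2693 0.1684] [ 3.141 -0.     1.05 ] F [ 0.6 -0.3  2.1] w 0.0594 t 4.5 q [ 0.4   0.57  1.47 -0.    1.11  0.92]
shift units [ 0.001 -0.002  0.02 ]
turn units [ 0.001 -0.     0.006]
```

View pics/w3.png

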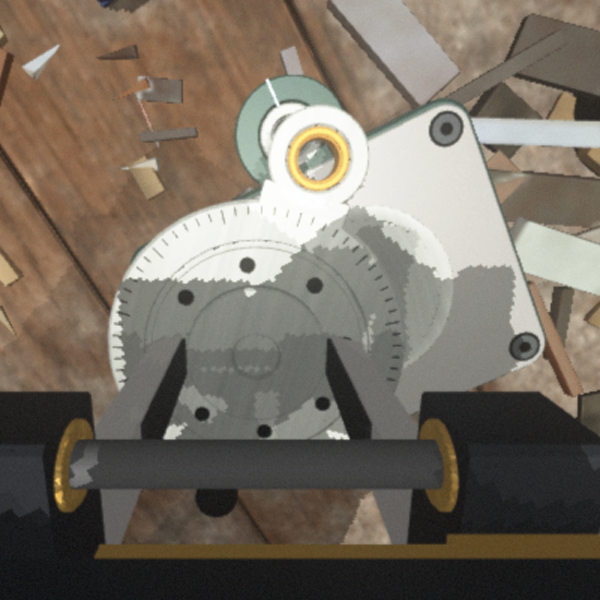

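View pics/s3.png

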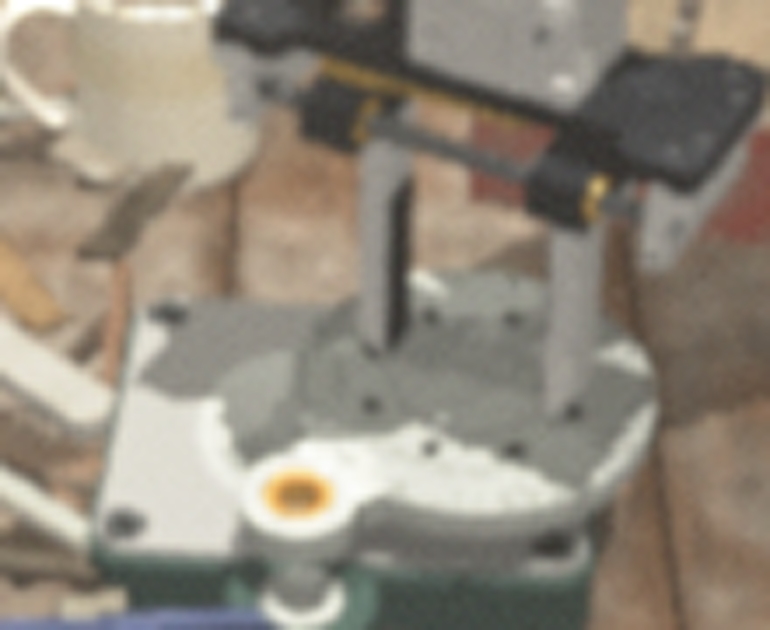

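```bash
python3 -m pendant '[[0,0,0.015,0,0,0,0.6],[0,0,0.01,0,0,0,0.6],[0,0,0,0,0,0,0.6]]' 4
python3 -m pendant '[[0.006,0.02,0,0,0,0,0.6],[0.01,0.03,0,0,0,0,0.6],[0.01,0.03,0,0,0,0,0.6],[0,0,0,0,0,0,0.6]]' 4
python3 - <<'E'
from h import *
delta([.599,.2585,.166],1.047)
c=cam("wrist");crop(c,150,0,400,400,1.5,"w4.png")
c=cam("side"); crop(c,270,200,110,90,7,"s4.png")
E
```

```text
time_s: 4.85
ee_pos: [0.5492, 0.2693, 0.1652]
eef_rot: [3.141, -0.0, 1.05]
force: [1.9, -0.5, 2.8]
grip_width: 0.0596
time_s: 5.18
ee_pos: [0.5595, 0.2671, 0.1651]
eef_rot: [3.142, 0.0, 1.05]
force: [0.5, -1.1, 2.4]
grip_width: 0.0596
pose [0.5595 0.2671 0.1651] [3.142 0.    1.05 ] F [ 0.5 -1.1  2.4] w 0.0596 t 5.1833 q [ 0.39  0.59  1.44 -0.    1.11  0.91]
shift units [ 0.102  0.321 -0.008]
turn units [0.    0.    0.006]
```

View pics/w4.png

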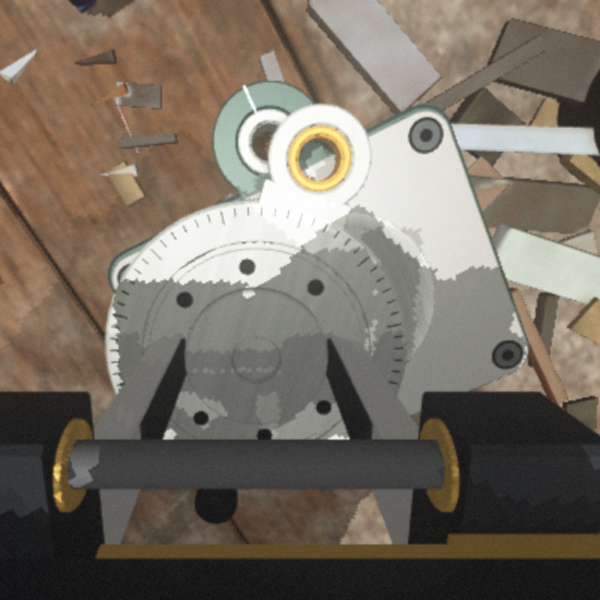

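View pics/s4.png

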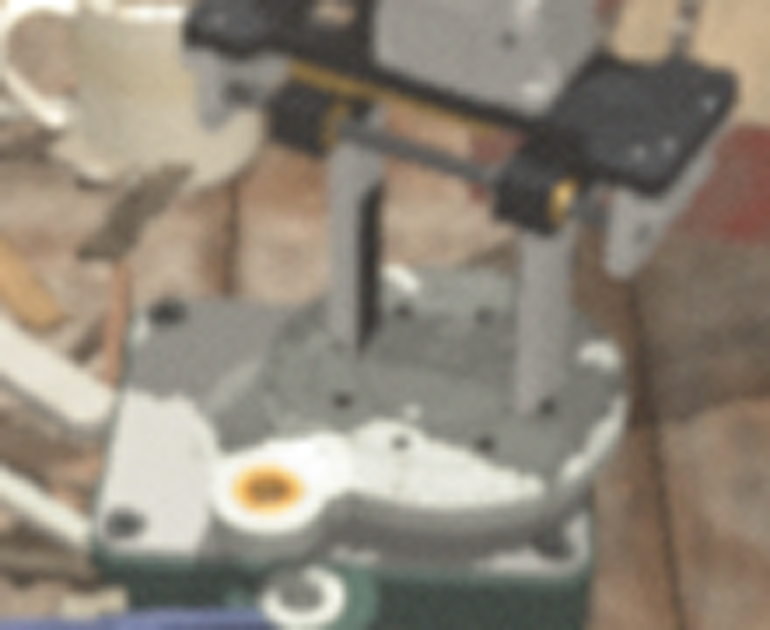

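```bash
python3 - <<'E'
from h import *
c=cam("wrist");p=onz(c,150+267/1.5,135/1.5,.033);print("lughole",p)
for y in(3.9,4.8,5.5):
  a=np.radians(y);print("seat",p[:2]-.084*np.array([np.sin(a),np.cos(a)]))
print("bolts",onz(c,150+427/1.5,135/1.5,.034),onz(c,150+507/1.5,354/1.5,.034))
E
python3 -m pendant '[[0.006,0.02,0,0,0,0,0.6],[0.01,0.03,0,0,0,0,0.6],[0.01,0.03,0,0,0,0,0.6],[0,0,0,0,0,0,0.6]]' 4
python3 - <<'E'
from h import *
delta([.599,.2585,.166],1.047)
c=cam("wrist");crop(c,150,0,400,400,1.5,"w5.png")
c=cam("side"); crop(c,270,200,110,90,7,"s5.png")
E
```

```text
lughole [0.60859269 0.34498316 0.033     ]
seat [0.60287941 0.26117768]
seat [0.60156375 0.26127776]
seat [0.60054165 0.26136988]
bolts [0.67050187 0.3093265  0.034     ] [0.6619545  0.19408492 0.034     ]
time_s: 5.67
ee_pos: [0.5695, 0.265, 0.1651]
eef_rot: [3.141, -0.0, 1.05]
force: [2.0, -1.1, -0.3]
grip_width: 0.0597
pose [0.5695 0.265  0.1651] [ 3.141 -0.     1.05 ] F [ 2.  -1.1 -0.3] w 0.0597 t 5.6667 q [ 0.38  0.61  1.41 -0.    1.12  0.9 ]
shift units [ 0.076  0.24  -0.007]
turn units [ 0.001 -0.     0.006]
```

View pics/w5.png

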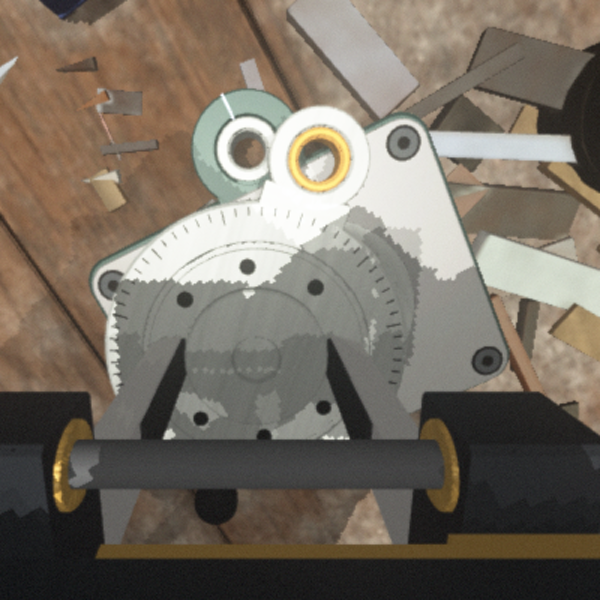

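View pics/s5.png

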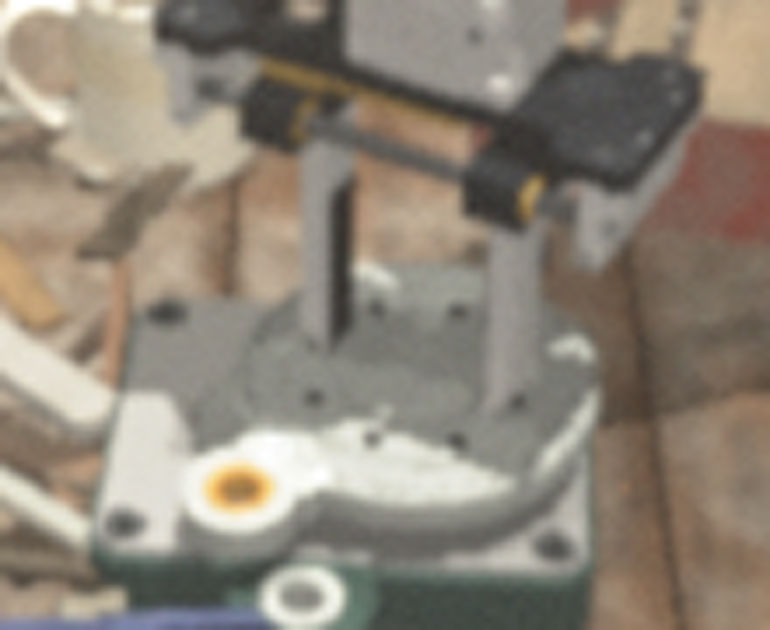

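The table is still upright and moves with the hand. The lug hole is now fully visible at (247,150) in the wrist view and (302,597) in the side crop, so I'll remeasure it.

```bash
python3 - <<'E'
from h import *
c=cam("wrist");s=cam("side")
W=(150+247/1.5,150/1.5);S=(270+302/7,200+597/7)
print("lug",onz(c,*W,.033),onz(s,*S,.033),tri(c,W,s,S))
b=[onz(c,150+u/1.5,v/1.5,.034)[:2] for u,v in[(403,143),(487,360),(112,285)]]
b2=[onz(s,270+u/7,200+v/7,.034)[:2] for u,v in[(125,523),(167,313),(553,545)]]
for B in(b,b2):
  print(np.round(B,4),[round(float(np.degrees(np.arctan2(d[1],d[0]))),2) for d in(B[0]-B[2],)], np.degrees(np.arctan2(*(B[0]-B[1])))) 
print("hub",onz(c,150+257/1.5,359/1.5,.072))
E
```

```text
lug [0.60748701 0.34188334 0.033     ] [0.60764064 0.34320179 0.033     ] (array([0.607581  , 0.34196855, 0.03175108]), np.float64(0.00013768161431128566))
[[0.6697 0.3096]
 [0.6619 0.194 ]
 [0.5196 0.3205]] [-4.18] 3.8551863274882145
[[0.6697 0.3092]
 [0.6612 0.1947]
 [0.5209 0.319 ]] [-3.77] 4.287013566564297
hub [0.56885959 0.2657381  0.072     ]
```

```bash
python3 -m pendant '[[0.01,0.03,0.005,0,0,0,0.6],[0.01,0.03,0.015,0,0,0,0.6],[0.01,0.03,0.018,0,0,0,0.6],[0,0,0,0,0,0,0.6]]' 3
python3 - <<'E'
from h import *
delta([.6016,.2585,.148],1.047)
c=cam("wrist");crop(c,150,0,400,400,1.5,"w6.png")
c=cam("side"); crop(c,270,200,110,90,7,"s6.png")
E
```

```text
time_s: 6.2
ee_pos: [0.5812, 0.2626, 0.1611]
eef_rot: [3.14, -0.001, 1.05]
force: [5.1, -3.4, 3.8]
grip_width: 0.0596
pose [0.5812 0.2626 0.1611] [ 3.14e+00 -1.00e-03  1.05e+00] F [ 5.1 -3.4  3.8] w 0.0596 t 6.2 q [ 0.37  0.63  1.39 -0.    1.12  0.89]
shift units [0.055 0.165 0.11 ]
turn units [ 0.004 -0.002  0.006]
```

View pics/w6.png

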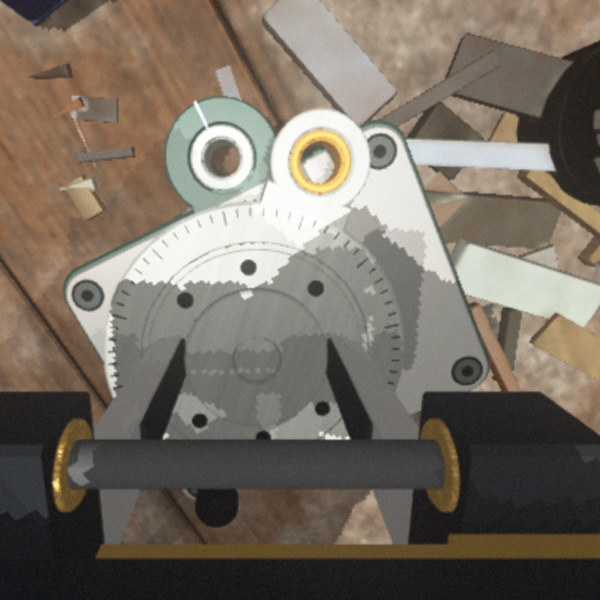

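View pics/s6.png

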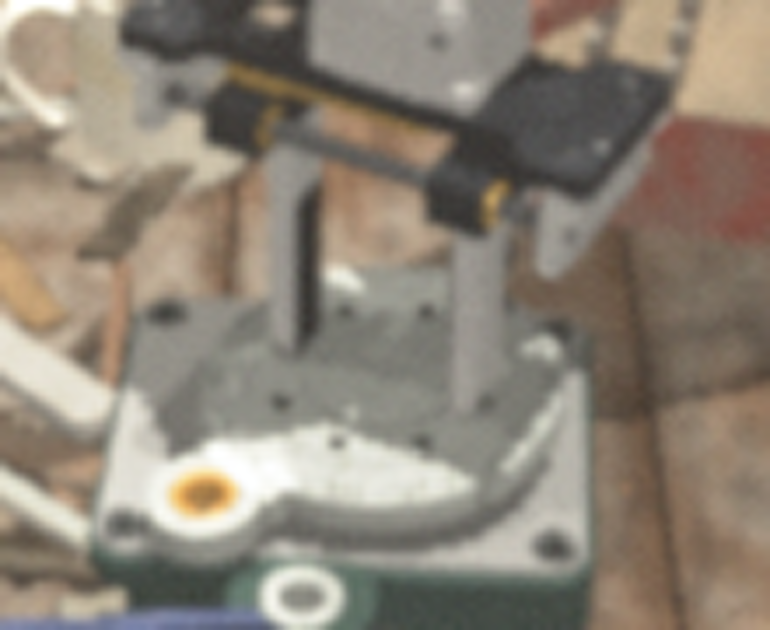

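```bash
python3 -m pendant '[[0.01,0.033,0.018,0,0,0,0.6],[0.01,0.033,0.02,0,0,0,0.6],[0.01,0.033,0.02,0,0,0,0.6],[0,0,0,0,0,0,0.6]]' 3
python3 -m pendant '[[0.012,0.033,0.02,0,0,0,0.6],[0.012,0.033,0.02,0,0,0,0.6],[0,0,0.005,0,0,0,0.6],[0,0,0,0,0,0,0.6]]' 3
python3 - <<'E'
from h import *
delta([.6016,.2585,.148],1.047)
c=cam("wrist");crop(c,150,0,400,400,1.5,"w7.png")
c=cam("side"); crop(c,270,200,110,90,7,"s7.png")
E
```

```text
time_s: 6.63
ee_pos: [0.5937, 0.2599, 0.1547]
eef_rot: [3.138, -0.003, 1.05]
force: [9.0, -1.0, 6.0]
grip_width: 0.0601
time_s: 6.97
ee_pos: [0.6011, 0.2583, 0.148]
eef_rot: [3.14, -0.0, 1.05]
force: [5.4, -2.9, 0.8]
grip_width: 0.0618
pose [0.6011 0.2583 0.148 ] [ 3.14 -0.    1.05] F [ 5.4 -2.9  0.8] w 0.0618 t 6.9667 q [ 0.35  0.68  1.34 -0.    1.12  0.87]
shift units [0.004 0.002 0.   ]
turn units [ 0.002 -0.     0.006]
```

View pics/w7.png

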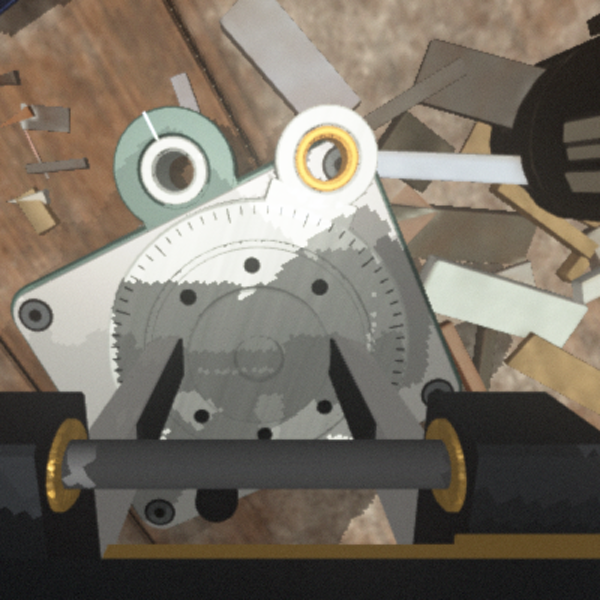

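View pics/s7.png

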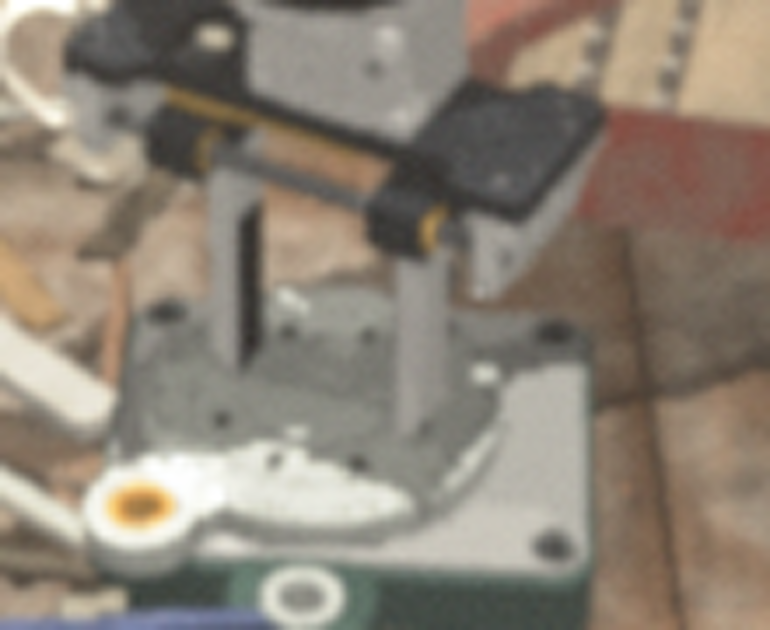

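The table looks almost seated. The opening of 61.8 mm suggests a slight tilt, so I'll release it, let it settle and check.

```bash
python3 -m pendant '[[0,0,0,0,0,0,-0.2],[0,0,0,0,0,0,-0.35],[0,0,0,0,0,0,-0.35],[0,0,0,0,0,0,-0.35]]' 3
python3 - <<'E'
from h import *
delta([.6016,.2585,.148],1.047)
c=cam("wrist");crop(c,150,0,400,400,1.5,"w8.png")
c=cam("side"); crop(c,270,200,110,90,7,"s8.png")
E
```

```text
time_s: 7.4
ee_pos: [0.6006, 0.2585, 0.1481]
eef_rot: [3.141, 0.0, 1.05]
force: [6.0, -3.1, -0.2]
grip_width: 0.0631
pose [0.6006 0.2585 0.1481] [3.141 0.    1.05 ] F [ 6.  -3.1 -0.2] w 0.0631 t 7.4 q [ 0.35  0.68  1.34 -0.    1.13  0.87]
shift units [0.004 0.007 0.001]
turn units [0.001 0.    0.006]
```

View pics/w8.png

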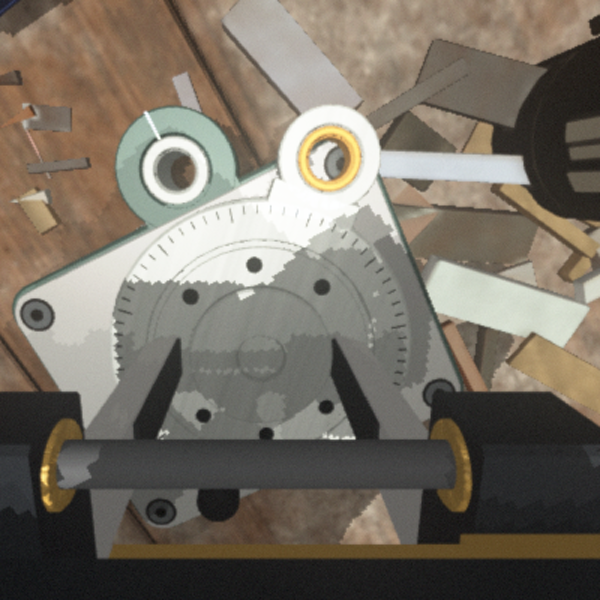

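View pics/s8.png

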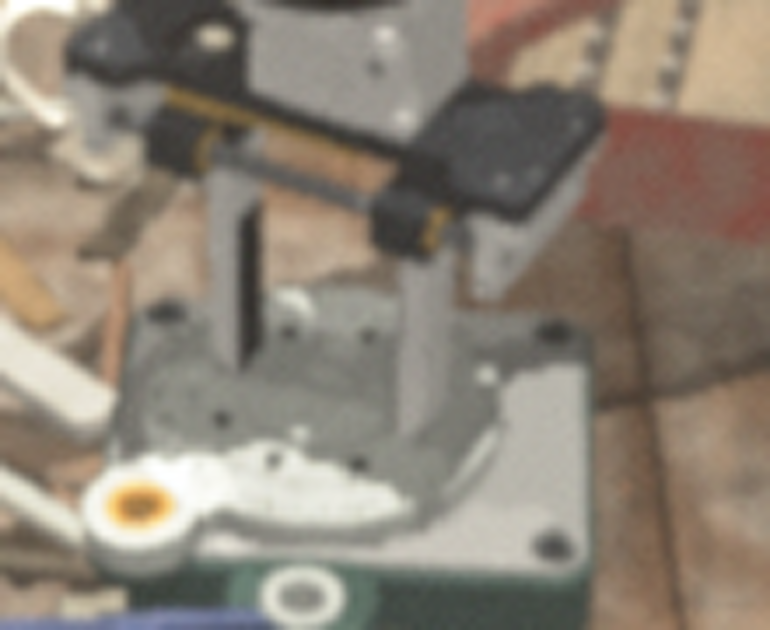

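```bash
python3 -m pendant '[[0,0,0,0,0,0,-0.6],[0,0,0,0,0,0,-0.6],[0,0,0,0,0,0,-0.6],[0,0,0,0,0,0,-0.6]]' 3
python3 - <<'E'
from h import *
delta([.6016,.2585,.148],1.047)
c=cam("wrist");crop(c,200,60,190,200,4,"w9.png")
c=cam("side"); crop(c,270,200,110,90,7,"s9.png")
E
```

```text
time_s: 7.83
ee_pos: [0.6001, 0.2589, 0.1481]
eef_rot: [-3.141, 0.0, 1.05]
force: [1.1, -0.9, 0.3]
grip_width: 0.0753
pose [0.6001 0.2589 0.1481] [-3.141  0.     1.05 ] F [ 1.1 -0.9  0.3] w 0.0753 t 7.8333 q [0.35 0.68 1.34 0.   1.13 0.87]
shift units [0.003 0.013 0.001]
turn units [-0.001  0.001  0.007]
```

View pics/w9.png

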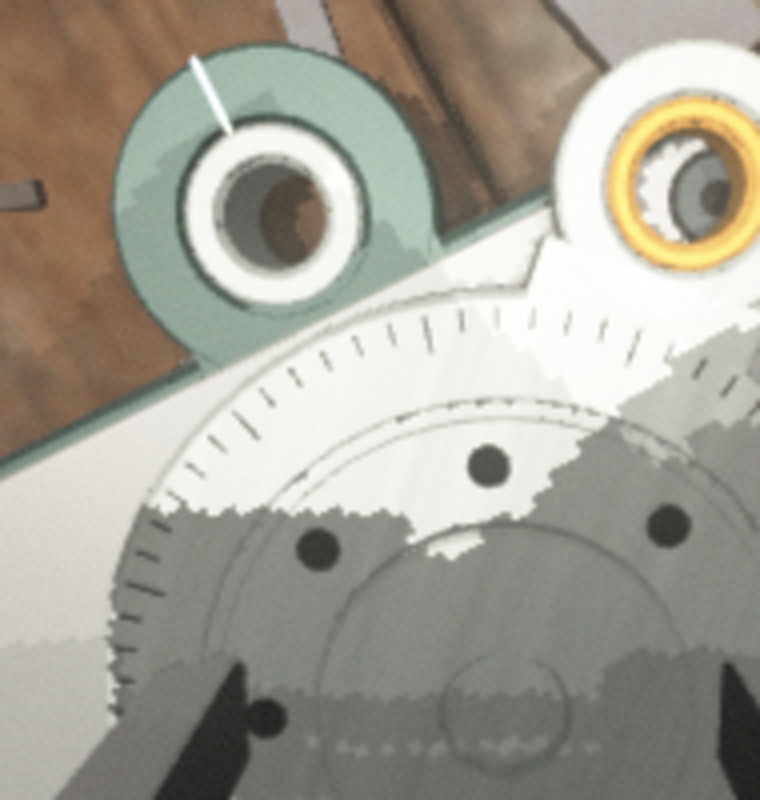

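View pics/s9.png

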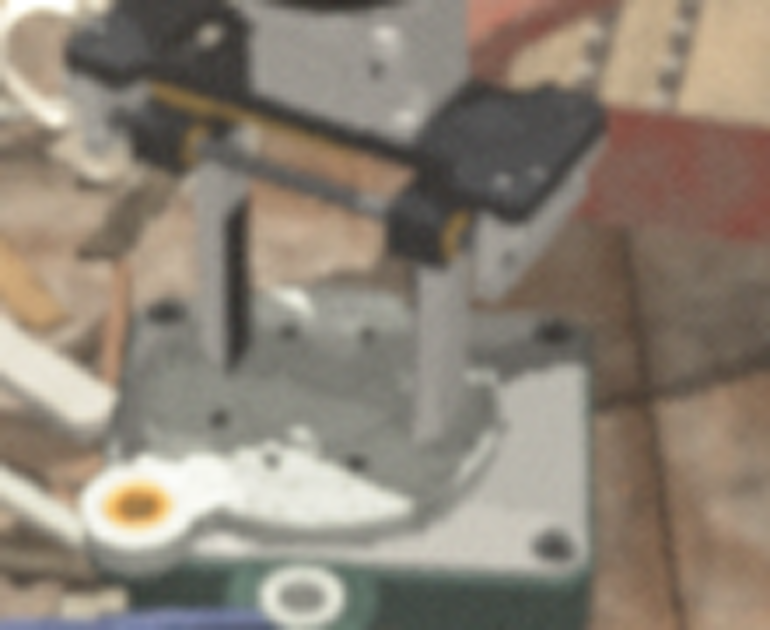

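```bash
python3 - <<'E'
from h import *
np.set_printoptions(precision=4,suppress=True)
c=cam("wrist")
f=lambda u,v,z:onz(c,200+u/4,60+v/4,z)[:2]
L=f(273,213,.033);E=f(690,183,.049);H=f(507,713,.055)
print("lug",L,"ear",E,"hub",H,"LH",np.linalg.norm(L-H),"EH",np.linalg.norm(E-H))
s=cam("side"); e2=onz(s,270+137/7,200+504/7,.049)[:2];l2=onz(s,270+302/7,200+597/7,.033)[:2];print("side ear",e2,"lug",l2)
a=lambda d:np.degrees(np.arctan2(d[1],d[0]))
print(a(L-H),a(E-H),a(e2-H)); print("tri ear",tri(c,(200+690/4,60+183/4),s,(270+137/7,200+504/7)))
E
```

```text
lug [0.6087 0.3423] ear [0.6651 0.3142] hub [0.6031 0.2585] LH 0.08392371042593245 EH 0.08329170996055824
side ear [0.6647 0.3156] lug [0.6076 0.3432]
86.19880752995951 41.907162815278454 42.80312260298123
tri ear (array([0.6651, 0.3141, 0.0477]), np.float64(0.0004746822056062066))
```

```bash
python3 - <<'E'
from h import *
s=cam("side")
for u,v,z in [(262,278,0),(262,235,.13),(233,230,.13),(245,278,0)]: print(onz(s,u,v,z).round(3))
E
python3 -m pendant '[[0.01,0.023,0,0,0,0,-0.6],[0,0,0,0,0,0,-0.3],[0,0,0,0,0,0,0],[0,0,0,0,0,0,0.5],[0,0,0,0,0,0,0.6],[0,0,0,0,0,0,0.6]]' 6
```

```text
[0.738 0.286 0.   ]
[0.73  0.276 0.13 ]
[0.803 0.257 0.13 ]
[0.781 0.286 0.   ]
time_s: 8.58
ee_pos: [0.6034, 0.2583, 0.1483]
eef_rot: [3.141, -0.0, 1.05]
force: [2.0, -0.5, -0.2]
grip_width: 0.0595
```

```bash
python3 -m pendant '[[0,0,0,0,0,-0.15,0.6],[0,0,0,0,0,-0.15,0.6],[0,0,0,0,0,-0.15,0.6],[0,0,0,0,0,-0.15,0.6],[0,0,0,0,0,-0.15,0.6],[0,0,0,0,0,-0.15,0.6],[0,0,0,0,0,-0.15,0.6],[0,0,0,0,0,-0.15,0.6],[0,0,0,0,0,-0.15,0.6],[0,0,0,0,0,-0.1,0.6]]' 8
python3 -m pendant '[[0,0,0,0,0,0,0.6],[0,0,0,0,0,0,0.6]]'
python3 - <<'E'
from h import *
delta([.6031,.2585,.148],1.82)
c=cam("wrist");crop(c,200,60,190,200,4,"w10.png")
c=cam("side"); crop(c,270,200,110,90,7,"s10.png")
E
```

```text
time_s: 9.42
ee_pos: [0.6032, 0.2584, 0.1483]
eef_rot: [-3.141, 0.0, 1.814]
force: [-0.9, -1.5, -0.9]
grip_width: 0.0595
time_s: 9.58
ee_pos: [0.6032, 0.2584, 0.1483]
eef_rot: [-3.141, 0.0, 1.808]
force: [-1.4, -0.8, -0.5]
grip_width: 0.0594
pose [0.6032 0.2584 0.1483] [-3.141  0.     1.808] F [-1.4 -0.8 -0.5] w 0.0594 t 9.5833 q [ 0.35  0.68  1.33 -0.    1.13  0.11]
shift units [ 0.001 -0.001  0.002]
turn units [-0.001  0.    -0.023]
```

View pics/w10.png

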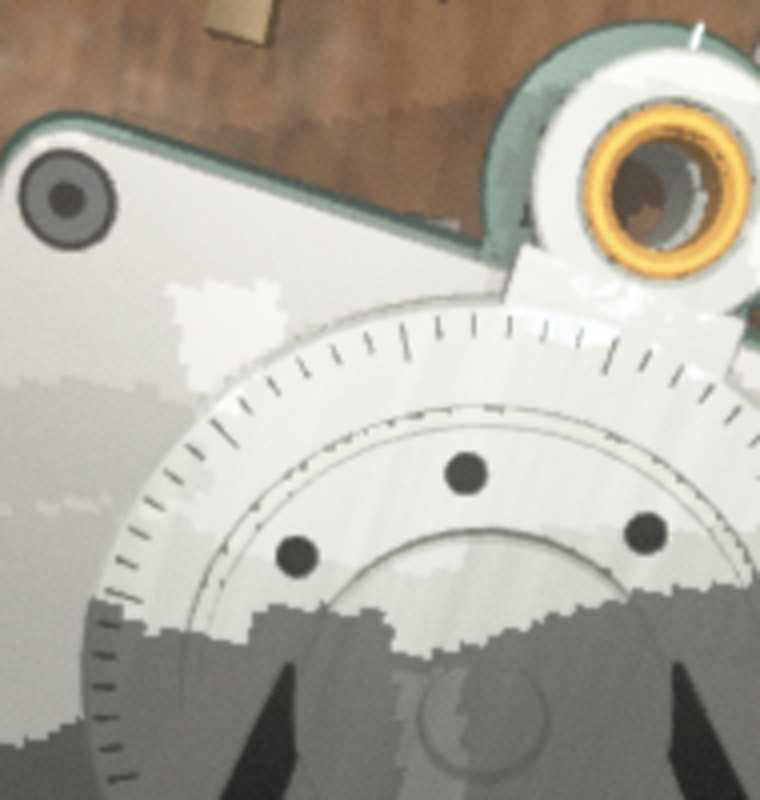

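View pics/s10.png

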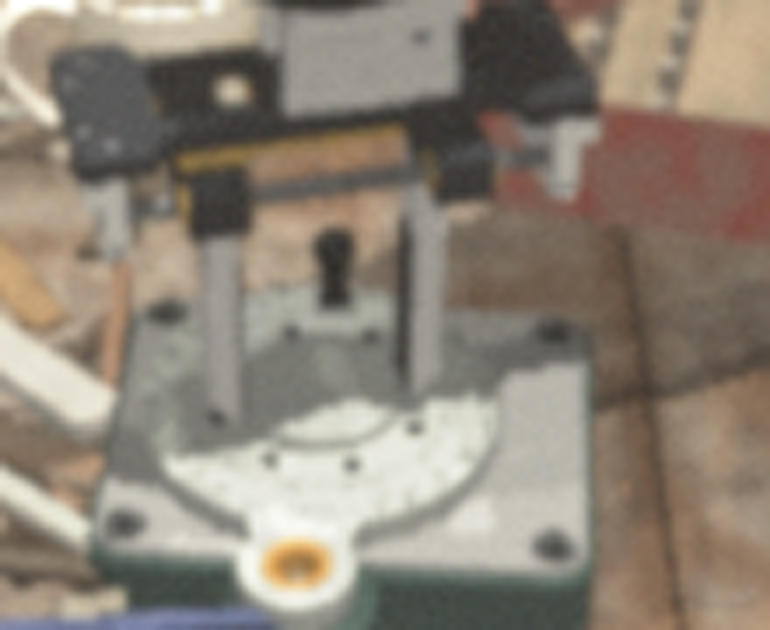

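```bash
python3 - <<'E'
from h import *
np.set_printoptions(precision=4,suppress=True)
c=cam("wrist")
f=lambda u,v,z:onz(c,200+u/4,60+v/4,z)[:2]
E=f(667,188,.049);H=f(483,716,.055);e2=f(660,194,.035)
s=cam("side");e3=onz(s,270+298/7,200+563/7,.049)[:2]
a=lambda d:np.degrees(np.arctan2(d[1],d[0]))
print(E,H,a(E-H),"side ear",e3,a(e3-H),np.linalg.norm(E-H))
p=(np.array([.6080,.3427])-H);print(a(p))
print("proj of lug hole centre at crop px",(proj(c,[.608,.3425,.033])-[200,60])*4, (proj(c,[E[0],E[1],.033])-[200,60])*4)
E
```

```text
[0.6096 0.3426] [0.6023 0.2596] 84.97380256971516 side ear [0.609  0.3434] 85.41436434800138 0.08328126649042163
86.07509336947805
proj of lug hole centre at crop px [641.8564 191.0748] [651.7738 193.0784]
```

```bash
python3 -m pendant '[[0,0,0,0,0,-0.02,0.6],[0,0,0,0,0,-0.018,0.6],[0,0,0,0,0,0,0.6],[0,0,0,0,0,0,0.6]]' 8
python3 -m pendant '[[0,0,0,0,0,0,-0.2],[0,0,0,0,0,0,-0.6],[0,0,0,0,0,0,-0.6],[0,0,0,0,0,0,-0.6]]' 3
python3 -m pendant '[[0,0,-0.1,0,0,0,-0.7],[0,0,-0.25,0,0,0,-0.8],[0,0,-0.3,0,0,0,-1],[0,0,-0.3,0,0,0,-1],[0,0,-0.3,0,0,0,-1],[0,0,0,0,0,0,-1]]' 3
python3 - <<'E'
from h import *
delta([.507,-.3065,.30],0)
c=cam("wrist");crop(c,220,60,190,200,4,"w11.png")
E
```

```text
time_s: 10.12
ee_pos: [0.6033, 0.2584, 0.1483]
eef_rot: [-3.141, 0.0, 1.829]
force: [-3.2, -2.4, 0.8]
grip_width: 0.0597
time_s: 10.45
ee_pos: [0.6035, 0.2586, 0.1485]
eef_rot: [3.141, -0.0, 1.829]
force: [0.2, -1.0, -0.4]
grip_width: 0.0741
time_s: 10.95
ee_pos: [0.6043, 0.2589, 0.3078]
eef_rot: [3.129, -0.001, 1.83]
force: [-0.1, 0.8, 1.1]
grip_width: 0.094
pose [0.6043 0.2589 0.3078] [ 3.129e+00 -1.000e-03  1.830e+00] F [-0.1  0.8  1.1] w 0.094 t 10.95 q [0.35 0.54 1.18 0.   1.42 0.09]
shift units [-4.347 -1.99   0.035]
turn units [ 0.014 -0.023  3.494]
```

View pics/w11.png

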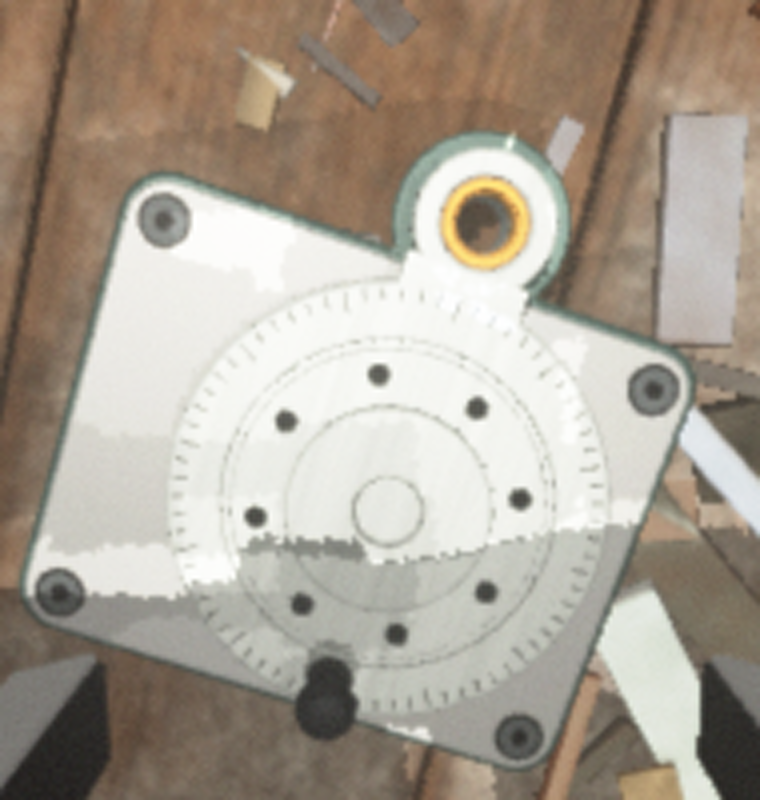

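The table is level in the dish, with the bush at (486,224) concentric with the lug. I'll check the alignment using the bolts.

```bash
python3 - <<'E'
from h import *
np.set_printoptions(precision=4,suppress=True)
c=cam("wrist")
f=lambda u,v,z:onz(c,220+u/4,60+v/4,z)[:2]
a=lambda d:np.degrees(np.arctan2(d[1],d[0]))
B=[f(164,220,.034),f(654,389,.034),f(519,738,.034),f(59,592,.034)]
E=f(486,224,.049);H=f(388,511,.055);print("bolts",B,"yaws",a(B[1]-B[0]),a(B[2]-B[3]),a(B[0]-B[3])-90,a(B[1]-B[2])-90)
print("ear",E,"hub",H,a(E-H)-90,np.linalg.norm(E-H))
P=np.array([f(u,v,.033) for u,v in[(395,225),(400,190),(425,155),(460,135),(495,132),(540,155),(562,185),(570,225)]])
A=np.c_[2*P,np.ones(len(P))];s=np.linalg.lstsq(A,(P**2).sum(1),rcond=None)[0];print("lugc",s[:2],"r",np.sqrt(s[2]+s[:2]@s[:2]))
E
```

```text
bolts [array([0.5202, 0.3195]), array([0.6684, 0.3094]), array([0.6606, 0.1943]), array([0.5122, 0.2048])] yaws -3.89432182041256 -4.037417862099318 -4.012767735550355 -3.856644230051998
ear [0.6072 0.341 ] hub [0.6013 0.2588] -4.106807076338043 0.08241028972041671
lugc [0.6072 0.3413] r 0.024806688581798384
```

```bash
python3 -m pendant '[[-0.27,-0.12,-0.1,0,0,0,-1],[-0.29,-0.133,-0.1,0,0,0,-1],[-0.29,-0.133,-0.1,0,0,0,-1],[-0.29,-0.133,0,0,0,0,-1],[-0.29,-0.133,0,0,0,0,-1],[-0.29,-0.133,0,0,0,0,-1],[-0.29,-0.133,0,0,0,0,-1],[-0.29,-0.133,0,0,0,0,-1],[-0.29,-0.133,0,0,0,0,-1],[-0.29,-0.133,0,0,0,0,-1]]'
python3 -m pendant '[[-0.29,-0.133,0,0,0,0,-1],[-0.29,-0.133,0,0,0,0,-1],[-0.29,-0.133,0,0,0,0,-1],[-0.29,-0.133,0,0,0,0,-1],[-0.1,-0.04,0,0,0,0,-1],[0,0,0,0,0,0,-1]]'
python3 - <<'E'
from h import *
delta([.507,-.3065,.25],1.83)
c=cam("wrist");crop(c,0,0,640,400,1.25,"w12.png")
E
```

```text
time_s: 11.88
ee_pos: [0.538, -0.1177, 0.3332]
eef_rot: [-3.14, -0.001, 1.829]
force: [0.6, -0.2, -0.3]
grip_width: 0.0939
time_s: 12.38
ee_pos: [0.5103, -0.2823, 0.3328]
eef_rot: [-3.14, -0.002, 1.826]
force: [-0.3, 0.0, -0.7]
grip_width: 0.0942
pose [ 0.5103 -0.2823  0.3328] [-3.140e+00 -2.000e-03  1.826e+00] F [-0.3  0.  -0.7] w 0.0942 t 12.3833 q [-0.57  0.36  1.38 -0.    1.41 -0.82]
shift units [-0.189 -0.077  0.69 ]
turn units [-0.003 -0.003 -0.008]
```

View pics/w12.png

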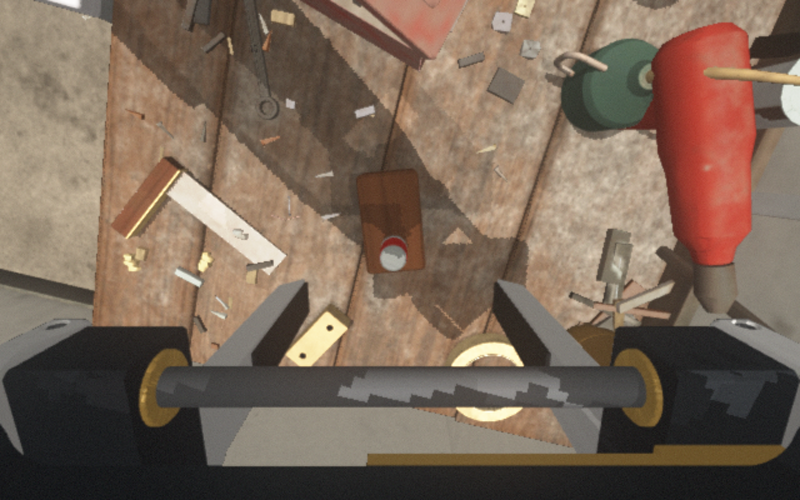

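The pin head's top is at about (392,258), with the block and brass block beside it. I'll measure the head top, then move above it.

```bash
python3 - <<'E'
from h import *
c=cam("wrist");s=cam("scene")
crop(c,280,160,70,70,8,"w12z.png");crop(s,340,230,60,60,10,"sc12.png")
p=onz(c,392.5/1.25,258/1.25,.092);print(p)
delta([p[0],p[1],.215],1.83)
E
```

```text
[ 0.50771581 -0.30058829  0.092     ]
pose [ 0.5115 -0.2787  0.3337] [-3.141e+00 -1.000e-03  1.830e+00] F [ 0.8 -0.5  0.6] w 0.094 t 12.5333 q [-0.56  0.35  1.38  0.    1.41 -0.82]
shift units [-0.169 -0.077  0.989]
turn units [-0.001 -0.002  0.   ]
```

View pics/w12z.png

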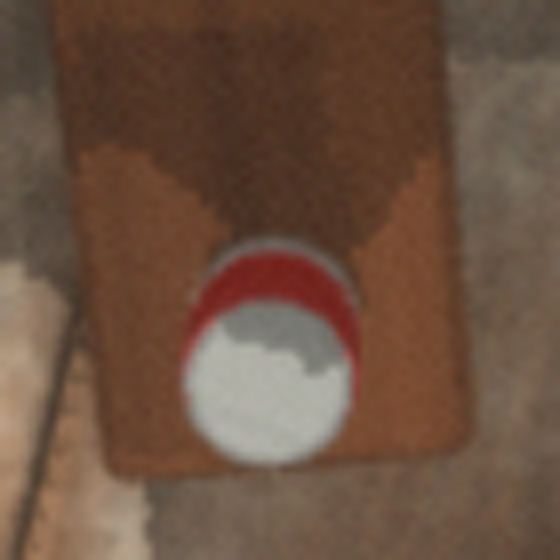

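View pics/sc12.png

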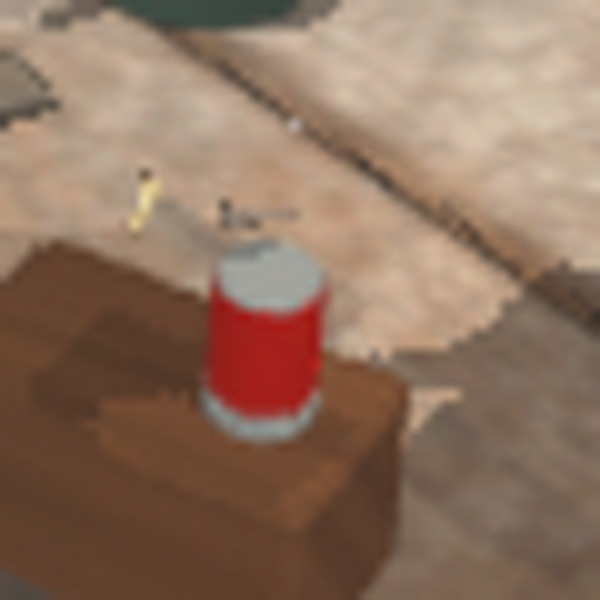

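```bash
python3 - <<'E'
from h import *
c=cam("wrist");s=cam("scene")
crop(c,280,160,70,70,8,"w13z.png")
W=(313.5,207.7);S=(367.1,257.7)
p=onz(c,*W,.092);print(p,onz(s,*S,.092),tri(c,W,s,S))
delta([p[0],p[1],.215],1.83)
E
```

```text
[ 0.50846875 -0.30074019  0.092     ] [ 0.50607159 -0.30815669  0.092     ] (array([ 0.50969253, -0.30300842,  0.08663913]), np.float64(0.0023922678502316806))
pose [ 0.5117 -0.2784  0.3342] [-3.141 -0.     1.831] F [ 0.4 -0.3  0.4] w 0.0941 t 12.6333 q [-0.56  0.35  1.38  0.    1.41 -0.82]
shift units [-0.173 -0.074  0.993]
turn units [-0.    -0.001  0.002]
```

View pics/w13z.png

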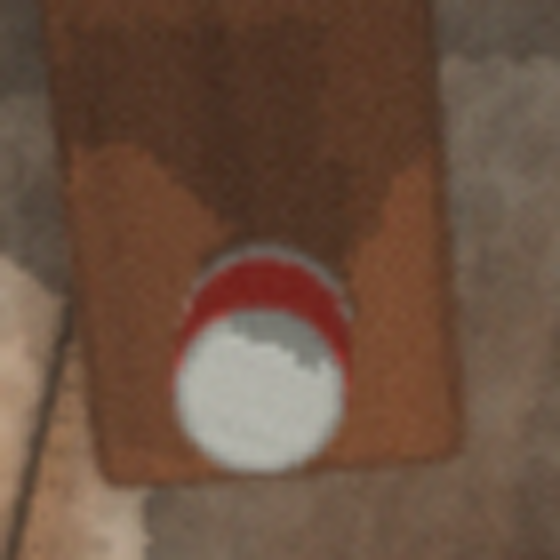

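```bash
python3 -m pendant '[[-0.05,-0.022,0.2,0,0,0,-1],[-0.05,-0.022,0.25,0,0,0,-1],[-0.05,-0.022,0.25,0,0,0,-1],[-0.043,-0.021,0.2,0,0,0,-1],[0,0,0.09,0,0,0,-1],[0,0,0,0,0,0,-1],[0,0,0,0,0,0,-1],[0,0,0,0,0,0,-1]]'
python3 - <<'E'
from h import *
delta([.5075,-.3035,.175],1.83)
c=cam("wrist");crop(c,160,100,320,240,2.4,"w14.png")
E
```

```text
time_s: 13.3
ee_pos: [0.5078, -0.3046, 0.2174]
eef_rot: [3.14, 0.002, 1.83]
force: [-0.8, -0.8, 0.4]
grip_width: 0.0941
pose [ 0.5078 -0.3046  0.2174] [3.14e+00 2.00e-03 1.83e+00] F [-0.8 -0.8  0.4] w 0.0941 t 13.3 q [-0.6   0.47  1.49  0.    1.18 -0.86]
shift units [ 0.01  -0.001  0.354]
turn units [0.003 0.004 0.   ]
```

View pics/w14.png

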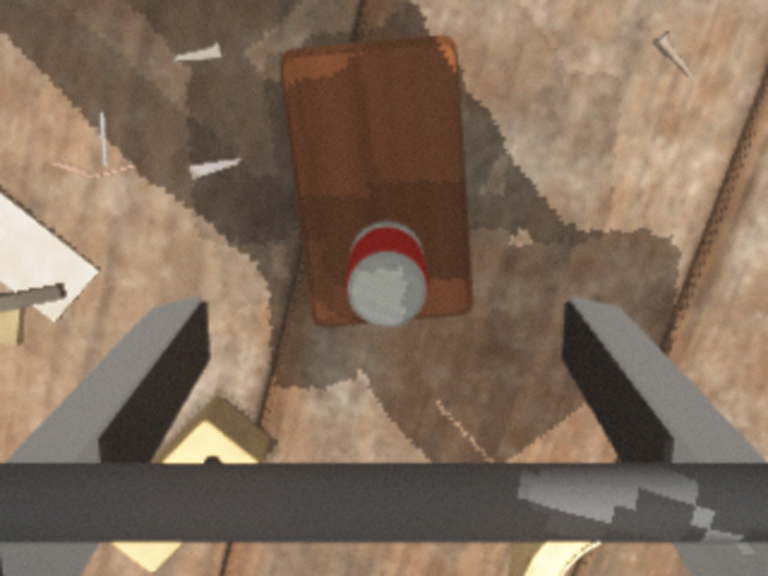

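```bash
python3 - <<'E'
from h import *
c=cam("wrist")
p=onz(c,321.2,220,.092);print(p)
delta([p[0],p[1],.156],1.83)
crop(c,160,100,320,240,2.4,"w15.png")
E
```

```text
[ 0.50707269 -0.30178159  0.092     ]
pose [ 0.5076 -0.3047  0.2173] [3.14e+00 2.00e-03 1.83e+00] F [ 0.2 -0.3  0.1] w 0.0938 t 13.4 q [-0.6   0.47  1.49  0.    1.18 -0.86]
shift units [0.026 0.001 0.51 ]
turn units [ 0.003  0.004 -0.   ]
```

View pics/w15.png

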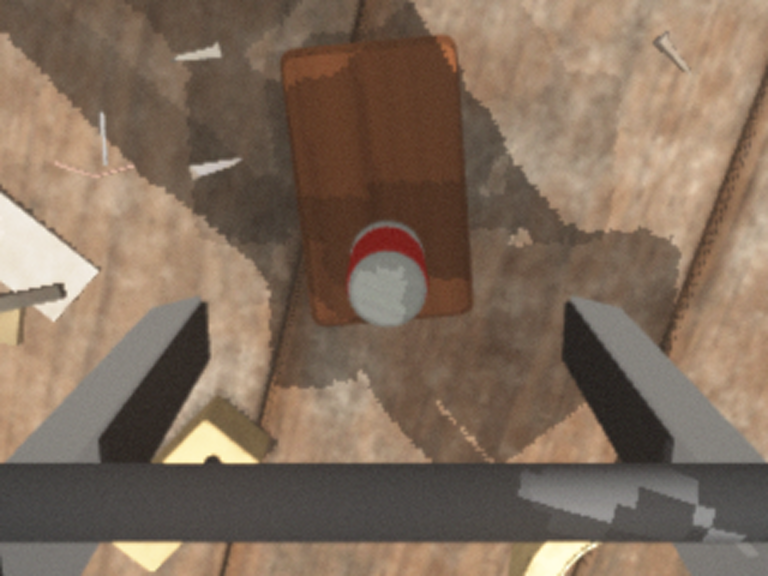

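```bash
python3 -m pendant '[[0.02,0,0.12,0,0,0,-1],[0.004,0,0.15,0,0,0,-1],[0,0,0.13,0,0,0,-1],[0,0,0.08,0,0,0,-1],[0,0,0.025,0,0,0,-1],[0,0,0,0,0,0,-1]]'
python3 -m pendant '[[0,0,0,0,0,0,-0.5],[0,0,0,0,0,0,0],[0,0,0,0,0,0,0.2],[0,0,0,0,0,0,0.4],[0,0,0,0,0,0,0.6],[0,0,0,0,0,0,1],[0,0,0,0,0,0,1],[0,0,0,0,0,0,1],[0,0,0,0,0,0,1]]' 15
python3 - <<'E'
from h import *
delta([.507,-.302,.156],1.83)
c=cam("wrist");crop(c,160,100,320,240,2.4,"w16.png")
c=cam("scene");crop(c,320,200,90,90,8,"sc16.png")
E
```

```text
time_s: 13.9
ee_pos: [0.5065, -0.3021, 0.155]
eef_rot: [-3.141, -0.0, 1.829]
force: [0.9, 0.7, 0.8]
grip_width: 0.094
time_s: 14.65
ee_pos: [0.5064, -0.3021, 0.1549]
eef_rot: [-3.142, -0.0, 1.829]
force: [0.6, -0.5, -0.2]
grip_width: 0.0374
pose [ 0.5064 -0.3021  0.1549] [-3.142 -0.     1.829] F [ 0.6 -0.5 -0.2] w 0.0374 t 14.65 q [-0.6   0.54  1.54  0.    1.06 -0.86]
shift units [-0.001  0.005 -0.009]
turn units [-0.    -0.    -0.001]
```

View pics/w16.png

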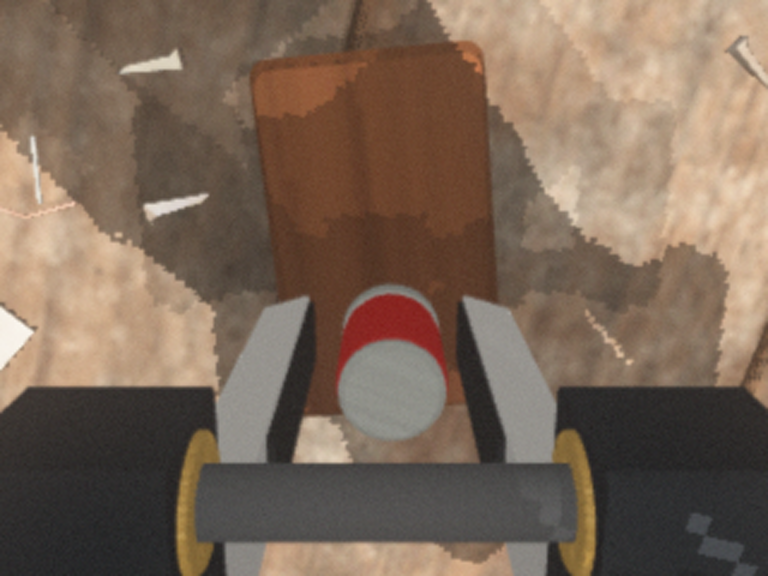

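View pics/sc16.png

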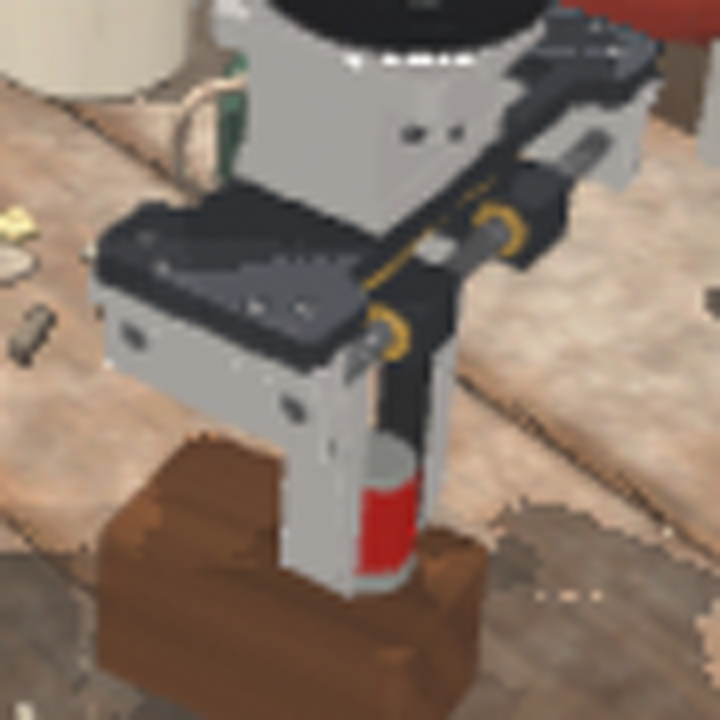

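```bash
python3 -m pendant '[[0,0,0,0,0,0,1],[0,0,0,0,0,0,1],[0,0,0,0,0,0,1],[0,0,0,0,0,0,1],[0,0,0,0,0,0,1]]' 20
python3 - <<'E'
from h import *
delta([.507,-.302,.156],1.83)
c=cam("wrist");crop(c,160,100,320,240,2.4,"w17.png")
E
```

```text
time_s: 15.17
ee_pos: [0.5065, -0.3021, 0.1549]
eef_rot: [3.141, 0.0, 1.829]
force: [3.2, 0.1, -0.6]
grip_width: 0.0236
pose [ 0.5065 -0.3021  0.1549] [3.141 0.    1.829] F [ 3.2  0.1 -0.6] w 0.0236 t 15.1667 q [-0.6   0.54  1.54  0.    1.06 -0.86]
shift units [-0.001  0.004 -0.009]
turn units [ 0.001  0.    -0.001]
```

View pics/w17.png

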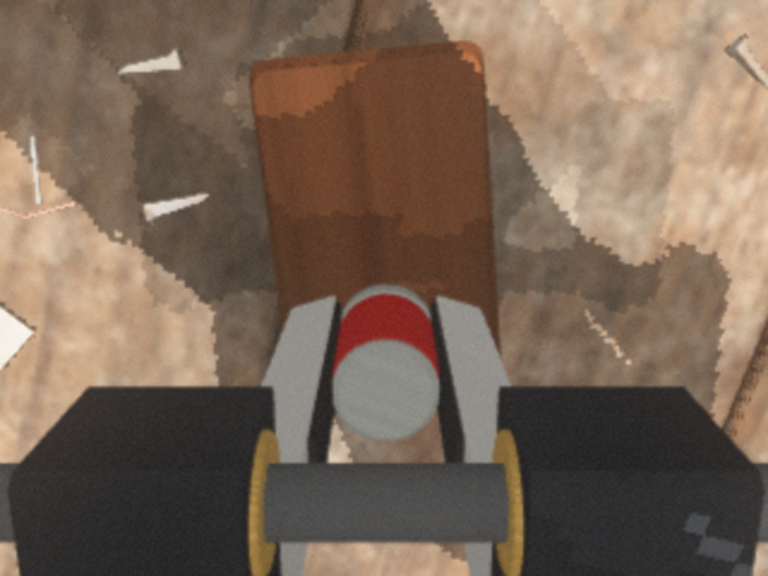

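```bash
python3 - <<'E'
from h import *
c=cam("wrist");p,R,o=pose();h=onz(c,320.8,261.7,.092);print(h,"in tool",R.T@(h-p))
E
python3 -m pendant '[[0,0,-0.08,0,0,0,1],[0,0,-0.15,0,0,0,1],[0,0,-0.2,0,0,0,1],[0,0,-0.25,0,0,0,1],[0,0,-0.3,0,0,0,1],[0,0,-0.3,0,0,0,1],[0,0,-0.15,0,0,0,1],[0,0,0,0,0,0,1]]' 25
python3 - <<'E'
from h import *
delta([.6075,.3423,.31],1.83)
c=cam("wrist");crop(c,160,100,320,240,2.4,"w18.png")
c=cam("scene");crop(c,300,120,150,150,5,"sc18.png")
E
```

```text
[ 0.50572025 -0.3013567   0.092     ] in tool [ 0.00089176 -0.00054242  0.06295365]
time_s: 15.93
ee_pos: [0.5067, -0.3025, 0.3312]
eef_rot: [3.138, 0.005, 1.829]
force: [0.4, -0.6, -0.8]
grip_width: 0.0234
pose [ 0.5067 -0.3025  0.3312] [3.138 0.005 1.829] F [ 0.4 -0.6 -0.8] w 0.0234 t 15.9333 q [-0.6   0.37  1.36 -0.    1.4  -0.86]
shift units [4.98  2.185 0.16 ]
turn units [ 0.008  0.01  -0.001]
```

View pics/w18.png

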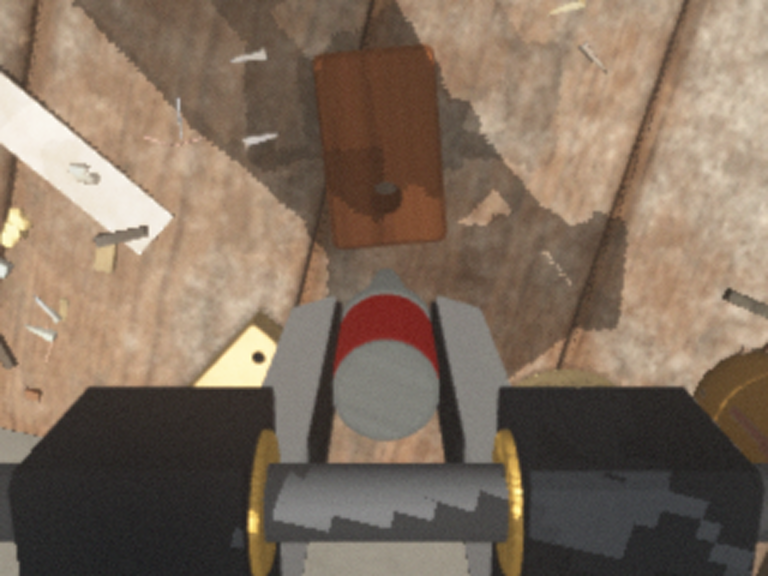

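View pics/sc18.png

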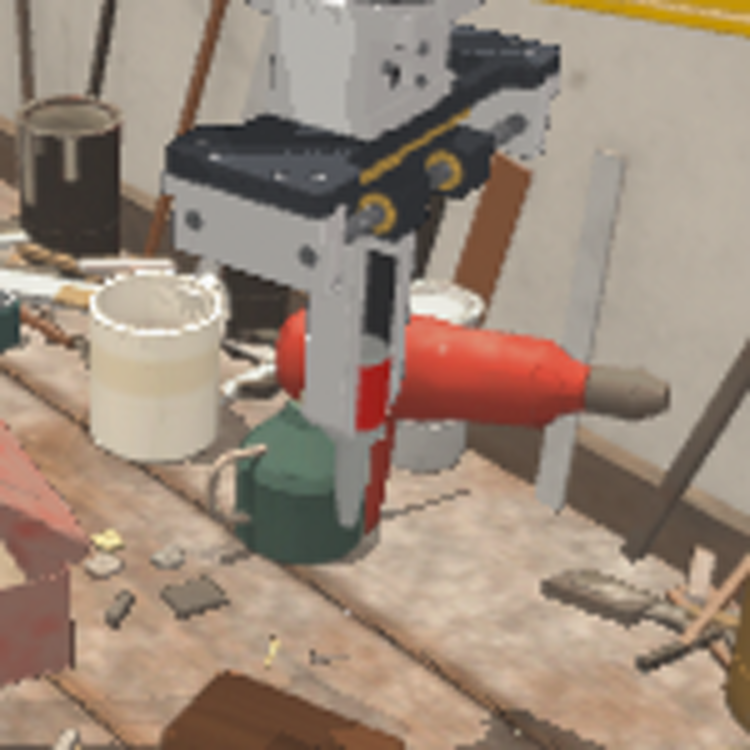

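The pin is held upright and on the tool axis, with the block hole empty behind it. Next I carry it across.

```bash
python3 -m pendant '[[0.15,0.07,0,0,0,0,1],[0.29,0.128,0,0,0,0,1],[0.29,0.128,0,0,0,0,1],[0.29,0.128,0,0,0,0,1],[0.29,0.128,0,0,0,0,1],[0.29,0.128,0,0,0,0,1],[0.29,0.128,0,0,0,0,1],[0.29,0.128,0,0,0,0,1],[0.29,0.128,0,0,0,0,1],[0.29,0.128,0,0,0,0,1]]' 25
python3 -m pendant '[[0.29,0.128,0,0,0,0,1],[0.29,0.128,0,0,0,0,1],[0.29,0.128,0,0,0,0,1],[0.29,0.128,0,0,0,0,1],[0.29,0.128,0,0,0,0,1],[0.29,0.128,0,0,0,0,1],[0.29,0.128,0,0,0,0,1],[0.15,0.07,0,0,0,0,1],[0,0,0,0,0,0,1],[0,0,0,0,0,0,1]]' 25
python3 - <<'E'
from h import *
delta([.6082,.3416,.22],1.83)
E
```

```text
time_s: 16.87
ee_pos: [0.563, 0.0574, 0.3244]
eef_rot: [-3.138, -0.001, 1.829]
force: [1.2, -1.1, -1.3]
grip_width: 0.0235
time_s: 17.7
ee_pos: [0.6083, 0.3388, 0.3235]
eef_rot: [-3.138, 0.001, 1.831]
force: [0.9, 0.4, -1.9]
grip_width: 0.0237
pose [0.6083 0.3388 0.3235] [-3.138e+00  1.000e-03  1.831e+00] F [ 0.9  0.4 -1.9] w 0.0237 t 17.7 q [ 0.46  0.63  0.99 -0.    1.52  0.2 ]
shift units [0.024 0.009 0.863]
turn units [-0.008  0.002  0.002]
```

```bash
python3 -m pendant '[[0.01,0,0.15,0,0,0,1],[0.01,0,0.2,0,0,0,1],[0,0,0.2,0,0,0,1],[0,0,0.2,0,0,0,1],[0,0,0.1,0,0,0,1],[0,0,0,0,0,0,1],[0,0,0,0,0,0,1],[0,0,0,0,0,0,1]]' 25
python3 - <<'E'
from h import *
delta([.6082,.3416,.152],1.83)
c=cam("wrist");crop(c,160,100,320,240,2.4,"w19.png")
c=cam("side");crop(c,270,200,100,100,8,"s19.png")
E
```

```text
time_s: 18.37
ee_pos: [0.6084, 0.3402, 0.2263]
eef_rot: [3.139, -0.0, 1.829]
force: [-0.4, -0.4, -0.5]
grip_width: 0.0232
pose [0.6084 0.3402 0.2263] [ 3.139 -0.     1.829] F [-0.4 -0.4 -0.5] w 0.0232 t 18.3667 q [ 0.46  0.69  1.12 -0.    1.33  0.2 ]
shift units [ 0.012 -0.     0.619]
turn units [ 0.004 -0.001 -0.002]
```

View pics/w19.png

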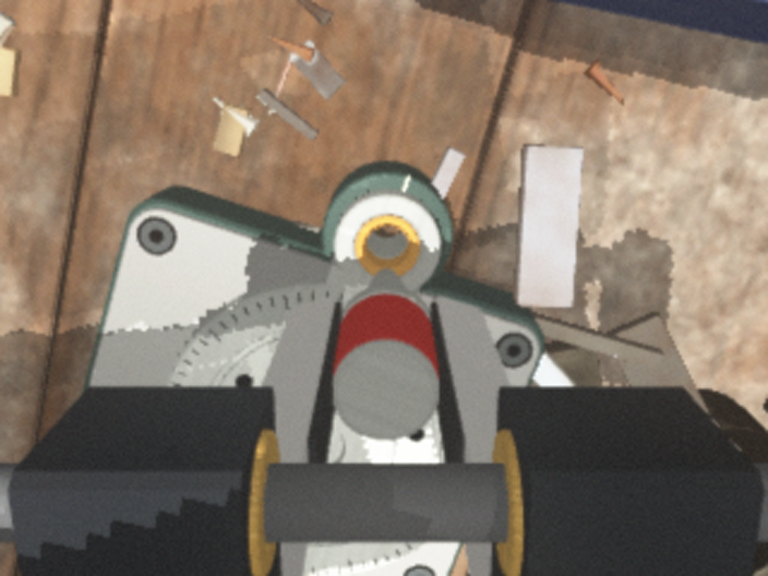

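View pics/s19.png

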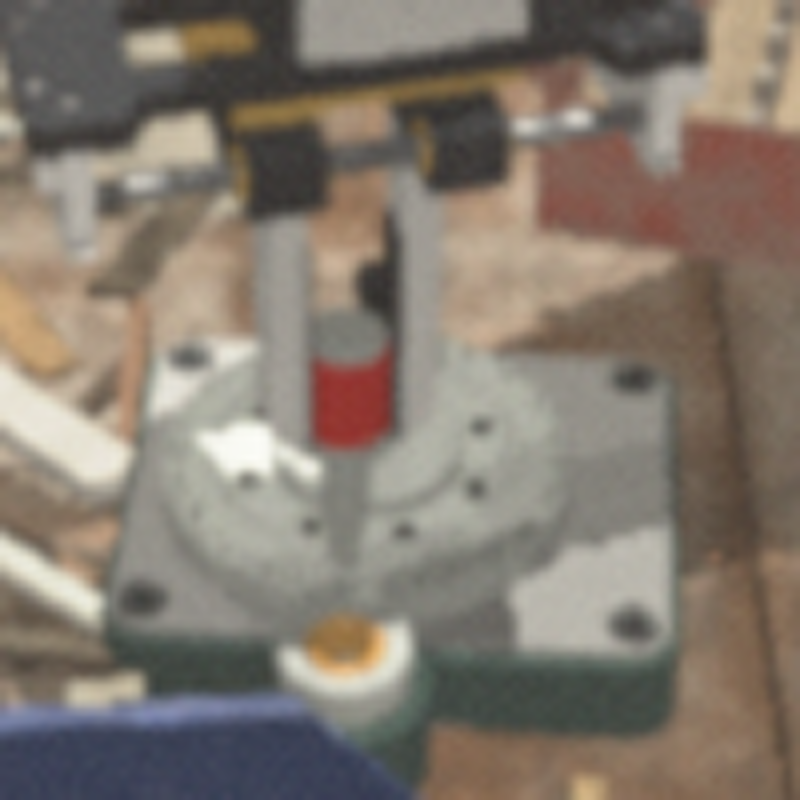

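```bash
python3 - <<'E'
from h import *
np.set_printoptions(precision=4,suppress=True)
c=cam("wrist");s=cam("side");p,R,o=pose();print(p)
W=(160+387/2.4,100+246/2.4);S=(270+344/8,200+642/8)
print("ear wrist",onz(c,*W,.049),"side",onz(s,*S,.049),"tri",tri(c,W,s,S))
Wp=(160+386/2.4,100+388/2.4);Sp=(270+352/8,200+337/8)
t=tri(c,Wp,s,Sp);print("pin top",t,"in tool",R.T@(t[0]-p))
zt=p[2]-.063; print("pin top by z",onz(c,*Wp,zt),onz(s,*Sp,zt))
# tip: wrist (386,275), side (346,566)
t=tri(c,(160+386/2.4,100+275/2.4),s,(270+346/8,200+570/8));print("tip",t)
E
```

```text
[0.6082 0.3405 0.2257]
ear wrist [0.6081 0.343  0.049 ] side [0.608  0.3428 0.049 ] tri (array([0.6081, 0.3431, 0.0493]), np.float64(8.735381653416342e-05))
pin top (array([0.607 , 0.3409, 0.1622]), np.float64(0.001773061623808013)) in tool [ 0.0007 -0.0011  0.0635]
pin top by z [0.6078 0.3409 0.1627] [0.6061 0.3419 0.1627]
tip (array([0.608 , 0.3398, 0.0747]), np.float64(0.0009732410721080648))
```

```bash
python3 -m pendant '[[0.017,0.006,0,0,0,0,1],[0,0,0.05,0,0,0,1],[0,0,0.08,0,0,0,1],[0,0,0.08,0,0,0,1],[0,0,0.08,0,0,0,1],[0,0,0.04,0,0,0,1],[0,0,0,0,0,0,1],[0,0,0,0,0,0,1]]' 25
python3 - <<'E'
from h import *
delta([.6082,.3416,.152],1.83)
c=cam("wrist");crop(c,160,100,320,240,2.4,"w20.png")
c=cam("side");crop(c,270,200,100,100,8,"s20.png")
E
```

```text
time_s: 19.23
ee_pos: [0.6081, 0.3426, 0.1846]
eef_rot: [-3.141, 0.0, 1.829]
force: [0.4, -0.4, -1.4]
grip_width: 0.0238
pose [0.6081 0.3426 0.1846] [-3.141  0.     1.829] F [ 0.4 -0.4 -1.4] w 0.0238 t 19.2333 q [ 0.46  0.73  1.15 -0.    1.26  0.2 ]
shift units [-0.008 -0.001  0.271]
turn units [-0.001  0.    -0.001]
```

View pics/w20.png

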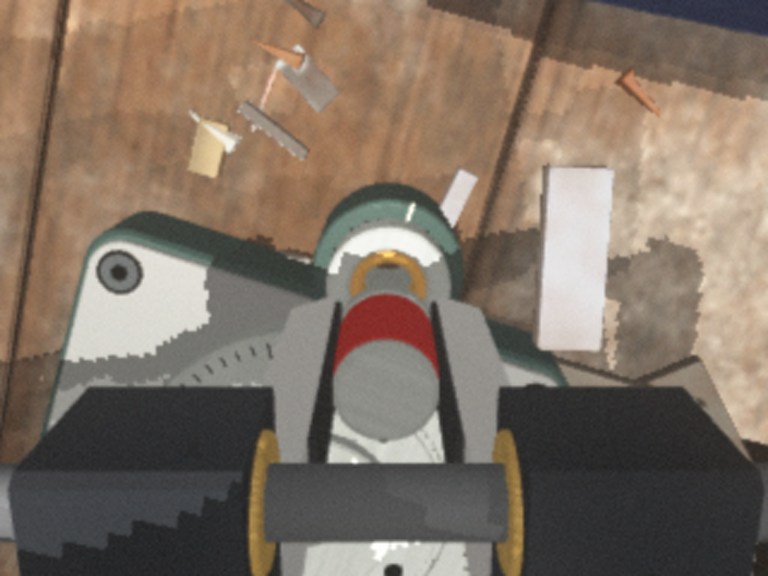

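View pics/s20.png

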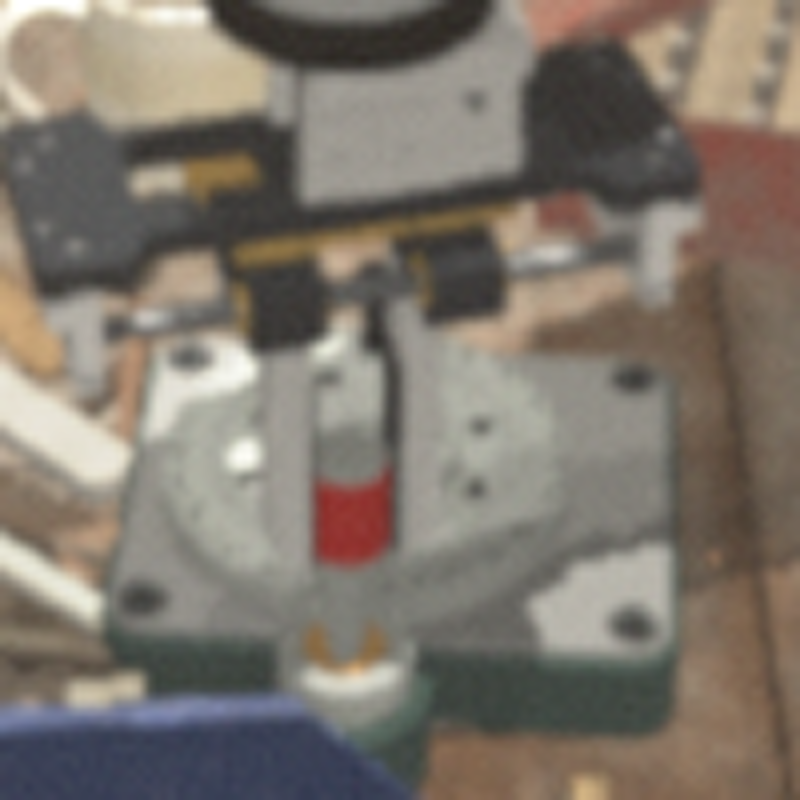

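The nose is centred in the bush and the force is low, so I'll continue down.

```bash
python3 -m pendant '[[0,0,0.03,0,0,0,1],[0,0,0.04,0,0,0,1],[0,0,0.04,0,0,0,1],[0,0,0.02,0,0,0,1],[0,0,0,0,0,0,1]]' 25
python3 -m pendant '[[0,0,0.03,0,0,0,1],[0,0,0.03,0,0,0,1],[0,0,0.03,0,0,0,1],[0,0,0,0,0,0,1]]' 25
python3 -m pendant '[[0,0,0.02,0,0,0,1],[0,0,0.015,0,0,0,1],[0,0,0.01,0,0,0,1],[0,0,0,0,0,0,1]]' 25
python3 - <<'E'
from h import *
delta([.6082,.3416,.152],1.83)
c=cam("wrist");crop(c,160,100,320,240,2.4,"w21.png")
c=cam("side");crop(c,270,200,100,100,8,"s21.png")
E
```

```text
time_s: 19.75
ee_pos: [0.6079, 0.3425, 0.1683]
eef_rot: [-3.14, 0.0, 1.829]
force: [-0.4, -0.3, -1.0]
grip_width: 0.0239
time_s: 20.08
ee_pos: [0.6079, 0.3425, 0.1575]
eef_rot: [-3.14, 0.0, 1.829]
force: [-0.2, -0.3, -1.1]
grip_width: 0.0234
time_s: 20.42
ee_pos: [0.6081, 0.3426, 0.1528]
eef_rot: [-3.141, 0.0, 1.83]
force: [-0.0, 0.4, -1.0]
grip_width: 0.0235
pose [0.6081 0.3426 0.1528] [-3.141  0.     1.83 ] F [-0.   0.4 -1. ] w 0.0235 t 20.4167 q [ 0.46  0.77  1.17 -0.    1.2   0.2 ]
shift units [-0.008 -0.001  0.007]
turn units [-0.001  0.    -0.001]
```

View pics/w21.png

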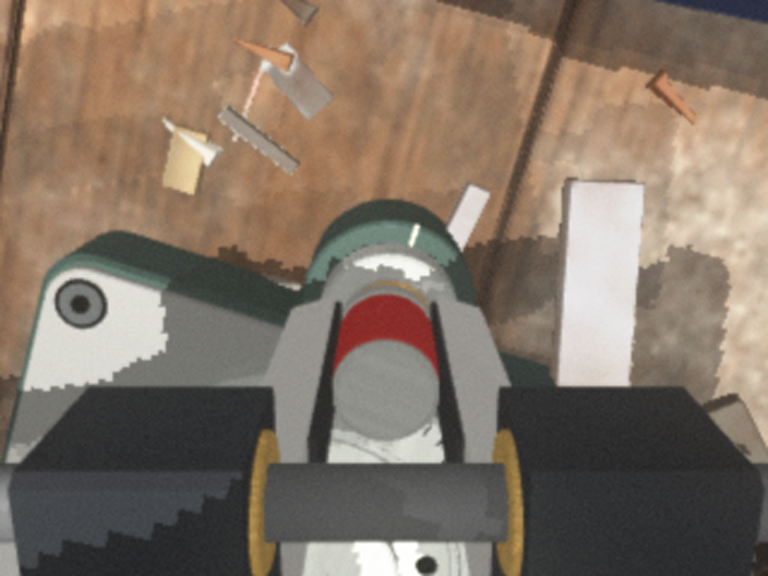

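View pics/s21.png

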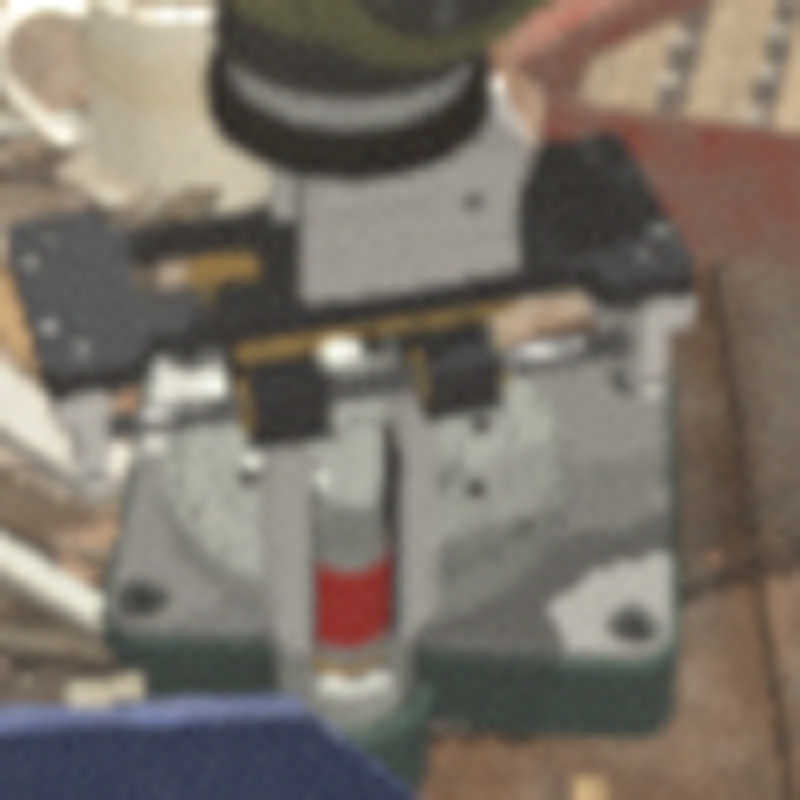

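```bash
python3 -m pendant '[[0,0,0.008,0,0,0,1],[0,0,0,0,0,0,1]]' 25
python3 -m pendant '[[0,0,0.008,0,0,0,1],[0,0,0,0,0,0,1]]' 25
```

```text
time_s: 20.68
ee_pos: [0.6081, 0.3426, 0.1521]
eef_rot: [3.142, 0.0, 1.829]
force: [0.8, -0.8, 0.1]
grip_width: 0.0234
time_s: 20.85
ee_pos: [0.6081, 0.3426, 0.1511]
eef_rot: [3.142, -0.0, 1.829]
force: [-0.5, -0.2, -0.4]
grip_width: 0.0231
```

```bash
python3 -m pendant '[[0,0,0.008,0,0,0,1],[0,0,0,0,0,0,1]]' 25
python3 -m pendant '[[0,0,0.008,0,0,0,1],[0,0,0,0,0,0,1]]' 25
```

```text
time_s: 21.02
ee_pos: [0.6083, 0.3427, 0.1508]
eef_rot: [3.141, -0.0, 1.829]
force: [0.3, -0.6, 2.0]
grip_width: 0.0238
time_s: 21.18
ee_pos: [0.6085, 0.3428, 0.1506]
eef_rot: [3.14, -0.0, 1.829]
force: [-1.2, -0.7, 7.9]
grip_width: 0.0236
```

The head made contact with 8 N upward. I'll release, back off straight up and look.

```bash
python3 -m pendant '[[0,0,0,0,0,0,0.3],[0,0,0,0,0,0,0],[0,0,0,0,0,0,0],[0,0,0,0,0,0,0],[0,0,0,0,0,0,-0.2],[0,0,0,0,0,0,-0.2]]' 3
python3 -m pendant '[[0,0,-0.1,0,0,0,-0.2],[0,0,-0.25,0,0,0,-0.2],[0,0,-0.3,0,0,0,-0.2],[0,0,-0.3,0,0,0,-0.5],[0,0,-0.3,0,0,0,-0.5],[-0.2,0,-0.1,0,0,0,-0.5],[-0.2,0,0,0,0,0,-0.5],[0,0,0,0,0,0,-0.5]]' 3
python3 - <<'E'
from h import *
delta([.6082,.3416,.152],1.83)
c=cam("wrist");crop(c,160,0,320,240,2.4,"w22.png")
c=cam("side");crop(c,270,200,100,100,8,"s22.png")
c=cam("scene");cv2.imwrite("pics/sc22.png",c["image"][:,:,::-1])
E
```

```text
time_s: 21.68
ee_pos: [0.6081, 0.3426, 0.1491]
eef_rot: [-3.141, 0.0, 1.829]
force: [0.0, 0.8, 0.4]
grip_width: 0.0551
time_s: 22.35
ee_pos: [0.6215, 0.2929, 0.3137]
eef_rot: [3.139, 0.0, 1.827]
force: [-0.0, 0.4, -1.0]
grip_width: 0.0704
pose [0.6215 0.2929 0.3137] [3.139 0.    1.827] F [-0.   0.4 -1. ] w 0.0704 t 22.35 q [ 0.39  0.61  1.05 -0.    1.48  0.13]
shift units [ 0.421 -0.008  1.348]
turn units [ 0.005  0.001 -0.006]
```

View pics/w22.png

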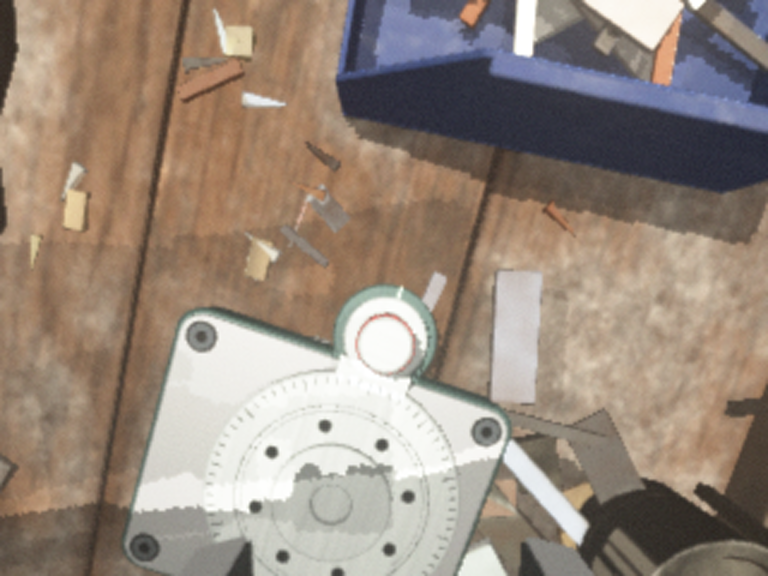

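View pics/s22.png

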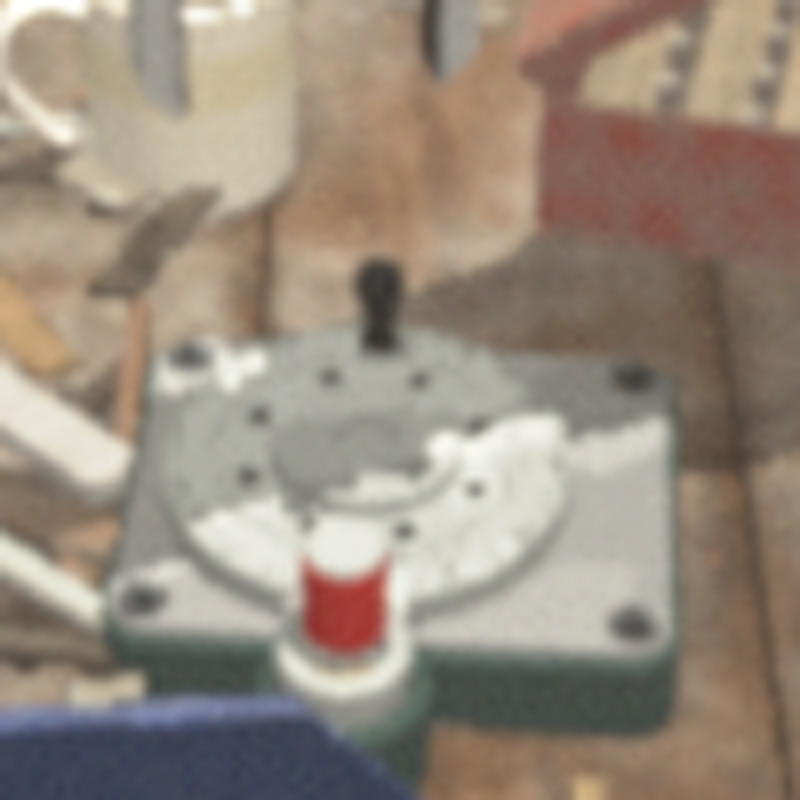

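View pics/sc22.png

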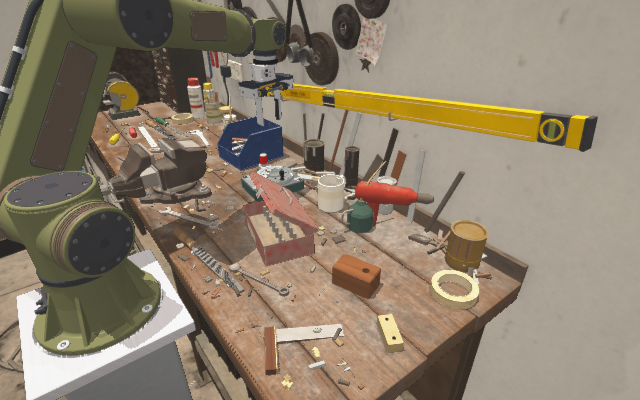

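The head sits on the ear, the table is level and the other things haven't moved. I'll check the height of the head top, which should be about 0.089 m.

```bash
python3 - <<'E'
from h import *
c=cam("wrist");s=cam("side");crop(c,290,110,60,60,10,"w23.png")
print(tri(c,(160+384.5/2.4,345/2.4),s,(270+344/8,200+546/8)))
print("expected side px of head underside & top centre", [((proj(s,[.608,.343,z])-[270,200])*8).round() for z in(.049,.089)])
E
```

```text
(array([0.60720116, 0.34567909, 0.08938004]), np.float64(0.0017808369883602715))
expected side px of head underside & top centre [array([344., 642.]), array([344., 541.])]
```

View pics/w23.png

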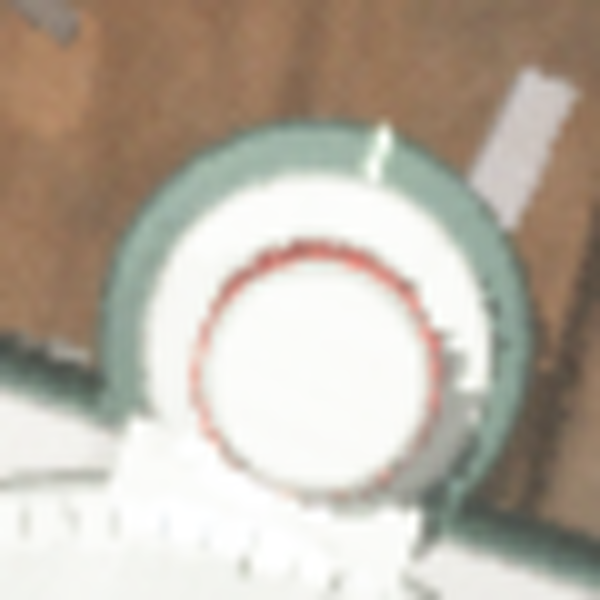

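The head top is at z = 0.0894 m (expected 0.089), and the pin is upright and fully home. Handing in.

```bash
python3 -c "
from station import hand_in,ctrl
print(ctrl.get_obs()['time_s']); print(hand_in())"
```

```text
22.6
the job is handed in; nothing more can be done
None
```

The job is done and handed in at 22.6 s.

- **Table:** I gripped it lightly by the hub and slid it into the dish, following it down as it dropped. I then turned it about 45° until the ear hole was over the lug hole.
- **Pin:** I took it from the block, lowered it through both holes, and stopped when the head met the ear with about 8 N. Then I released it and backed clear.

**Last checks:**
- **Seating:** The table sits level in the dish. The hub was 83.9 mm from the lug hole (84 expected), and the ear's top was at 47.7 to 49.3 mm (49 expected).
- **Alignment:** The ear was within about 0.2° of the lug before the pin went in.
- **Pin depth:** The head's top is at 89.4 mm (89 expected).
- **Other items:** In the last scene picture they looked where they started.
- **Small disagreement:** The last two-view fix put the pin head about 2.5 mm further in y than the hole, with the two rays missing each other by 1.8 mm. That is close to the calibration error, and both views show the head concentric on the ear.

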